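Lock the filter cap of a fume extractor

TASK

Fit the black filter cap with the orange bar into the round port of the fume-extractor unit: lugs down through the two entry slots, press it down against its spring and turn it clockwise, about a quarter turn, until you feel it jump up into its locked detent; then let go of it. Do not force it, and leave everything else on the bench where it is.

Things in the scene. Friction and masses are not known exactly. Their poses are not given: they have to be found in the camera images.
- cap: Loose quarter-turn filter cap upright on the blue mat: black disc 69 mm across, 24 mm tall; orange grip bar on top along x (58 mm long, 14 thick, from 24 to 58 mm above the underside); two orange lugs low on the rim at +x and -x, in line with the bar (10 mm wide, 6 tall from the underside up, to 43 mm from the axis). About 0.12 kg. Origin: centre of underside, z up. A half turn gives the same cap.
- unit: Fixed fume-extractor filter unit, a grey metal box 200 x 190 mm, flat top 92 mm above the bench, with a round port in its top. Origin: centre of its underside; z up; its x axis runs through the port's two entry slots. A half turn gives the same port.
- port (a point): Centre of the port, on its upright axis, at the top of its aluminium rim, 100 mm above the bench; axes as unit. The rim is a ring 5 mm thick, bore 74 mm, outside 106 mm. Depths below are of the cap's underside, under the rim's top. Over 35 N between cap and unit breaks it (spring and lip forces add up: 14 N at rest beneath the lip).
- slot (a point): One of the two entry slots in the rim (at +x; the other at -x, across the port), at the rim's top, 40 mm from the axis; yellow strips on the box's top mark them. At least 13 mm wide, reaching to 45 mm from the axis. The cap's lugs go down through them.
- seat (a point): On the port's axis, 5 mm below the rim's top: resting height of a sprung plate that meets the cap's underside and pushes it up, 0.8 N per mm of travel; it bottoms at 20 mm depth (12 N). Let go in the slots, the cap stands about 6 mm deep. Pressed to 15.5 to 19 mm it can be turned, clockwise seen from above; the other way is blocked.
- lip (a point): On the port's axis, 9 mm below the rim's top, level with the underside of the hidden lip beneath the rim. Once turned 0.4 rad, the lugs are under it: the cap is held at 15 mm depth or more, pushed up on the lip by the spring (about 7 N), and stays there if let go. The lip ends some 30 degrees past the detent at a hard stop; turned too far, the cap can be turned back.
- detent (a point): Height of the cap's underside when locked, on the axis (11 mm deep). The detent: notches in the lip, 4 mm deep, 14 mm wide (0.05 rad play each way), into which the lugs jump up; then it cannot turn. It is hidden, differs per unit, 58 to 90 degrees from the slots: feel it. A hand holding the cap just at the lip takes no load; at the notch the spring (6 to 8 N) comes onto the hand.
- plug: Bystander: loose grey round dust plug with a small round knob, 72 mm across, 40 mm tall, no lugs; on the blue mat. It and the cap may have swapped places. Origin: centre of the underside.
- flux: Bystander: amber bottle, 48 mm across, 110 mm tall. Origin: centre of the underside.
- spool: Bystander: metal spool, 64 mm across, 40 mm tall. Origin: centre of the underside.
- driver: Bystander: green-handled screwdriver, 180 mm long, lying on the bench.
- meter: Bystander: grey hand meter lying flat, 150 x 78 x 40 mm. Origin: centre of the underside.
Mind the look-alikes: they are no part of the job. Leave any green or pink look-alike of the cap alone.

How it is judged:
On the way, in this order (a step that is already met when the one before it is completed fails the run):
1. the cap's lugs are down in the two entry slots (horizontal distance between cap and port below 0.005 m and angle between cap's own z axis and vertical below 0.12 rad and z of cap in the frame of port below -0.003 m and angle between the x axis of cap and the x axis of unit, either way round below 0.25 rad), for 0.1 s.
2. the cap is pressed down and turned, its lugs sliding beneath the lip (horizontal distance between cap and port below 0.005 m and angle between cap's own z axis and vertical below 0.12 rad and z of cap in the frame of port below -0.0135 m and angle between the x axis of cap and the x axis of unit, either way round above 0.4 rad), for 0.1 s.
At the end, for the whole second after the job is handed in: The cap sits upright in the port (within 5 mm of its axis), turned more than 0.9 rad from the slots and sprung up into the detent: its underside 9.5 to 12.8 mm below the rim's top (11 mm when locked; 15 mm when still beneath the lip, 6 mm when only standing in the slots). It is at rest and let go (horizontal distance between cap and port below 0.005 m and angle between cap's own z axis and vertical below 0.12 rad and z of cap in the frame of port between -0.0128 and -0.0095 m and angle between the x axis of cap and the x axis of unit, either way round above 0.9 rad and linear speed of cap below 0.01 m/s and angular speed of cap below 0.1 rad/s and contact force between the fingers and cap below 0.1 N); the robot touches nothing.
It fails at once if the cap and the unit are forced against each other with more than 35 N (spring and lip forces added up) (contact force between cap and unit above 35 N).
It fails at once if a bystander is pushed more than 25 mm from its place, or knocked over (distance of any of plug, flux, spool, driver, meter from where it was at the start of the episode above 0.025 m or angle between any of flux, spool, plug's own z axis and vertical above 0.6 rad).
It also fails if it takes over 61 s, if anything falls off the work surface, if the arm or the gripper's body presses on something with over 40 N, if the wrist force passes 120 N, or if a joint passes its speed limit or range.

ROBOT

A 6-joint arm with a two-finger parallel gripper is mounted at the origin on the work surface. World frame = base frame: x ahead of the robot, y to its left, z up, the work surface at z = 0. Lengths are in m, angles in rad, forces in N, time in s.
With the tool pointing down it reaches from about 0.375 to 0.975 m from the base axis. Payload 3.8 kg.
Tool frame: the origin (TCP) lies at the very end of the fingers, on their centre line; the grasp point (between the pads) lies 19 mm behind it (bot.grip_point_offset is the distance from the TCP to the grasp point, in m); z points along the fingers, x is the direction in which the jaws open and shut, and the axes are right-handed (so a half turn about z gives the same grasp; the last joint's range is limited). The gripper opens to 85 mm and grips with 20 to 120 N. Pads are 22 mm wide; open, the fingers measure 114 mm over their backs; the gripper's body (76 mm by 85 mm) begins 54 mm behind the grasp point. The pads swing forward as they close: fully open they stand 13 mm farther back than shut.
Start: joints at [-1.212, 0.264, 1.604, -0, 1.274, -0.037], TCP at [0.26, -0.623, 0.231] pointing down, gripper open.
Joint ranges: [-2.63, 2.63], [-0.94, 2.18], [0.31, 2.57], [-1.31, 4.45], [0, 2.66], [-2.55, 2.55]. Speed limits (rad/s): [2.57, 2.57, 3.14, 3.14, 3.14, 3.14].

INTERFACE

Orientations are given as a rotation vector (axis times angle).
In Python, from workcell import bot, read_camera gives the robot as it stands.
- The arm moves only by the tool arm_command, never from a script. Its argument "rows" is a list of rows, each an object with "delta_rot": the turn, a rotation vector about the tool's x, y, z in rad, a list of three; "xyz": the shift along the tool's x, y, z in m, a list of three; "gripper": the finger opening in m, from 0 to 0.0854. A call has 1 to 12 rows; each row shifts and turns the commanded pose from where the row before left it, along the tool's axes as they then stand; what a row does not reach is not made up. A row lasts 1/10 s, in which the tool goes at most 50 mm and 8.59 degrees, less where a joint would pass 70% of its speed; a pose out of reach is approached as far as the arm can. A call is refused whole if a number of a shift passes 0.05 or a number of a turn 0.15, either way. A call with a gripper value outside its range is refused whole. The fingers move at their own pace and stop on an object; "force" is the grip in N (left out, the last holds). Time passes only in rows, so rows that do not move let the fingers close. It gives the time, the measured TCP pose, the force and the opening at its end, in the units of the state.
- bot.read_state(): the state, without advancing time (a new reading comes with each control period).
- read_camera(name): name is "scene" or "top" or "wrist"; returns a dict with "pixels" (420x560x3 uint8, red, green, blue), "range_z" (420x560 float32, m along the optical axis (not along the pixel's ray), 0 where there is no reading), "intrinsics" (3x3 intrinsics, pixels), "camera_from_world" (4x4, takes a point from world to camera coordinates). Camera axes: x right, y up, looking along -z (the intrinsics and any distortion apply to the point x, -y, -z); pixel columns grow to the right and rows downward; lengths in m; the calibration is good to about 2 mm. A picture is of the moment at which its call begins.
- bot.finish_job(): hands the job in, once; it reports no verdict.
The state is a dict: "time": time; "q": joint angles; "joint_vel": joint speeds; "joint_torque": joint torques, N m; "tool_pos": TCP position; "tcp_rot": TCP orientation; "wrist_force": force on the tool from outside, world axes, zero at the start; "torque": the same for the moment, N m; "width": opening from 0.0 (shut) to 1.0 (fully open).
Only numpy, scipy, OpenCV 4.12 (cv2) and the standard library are available. Lean on these libraries where they do the work, as an engineer would, in place of code of your own. Each camera call takes 0.05 s, during which the arm holds its last target.

## Working session

There is one attempt and no reset: what is moved stays moved. The work goes in short steps, Python scripts to look and compute and a tool call to move; the robot and the scene stay as the last step left them, time stands still between calls to the robot, and variables do not carry over. Pictures are saved under pics/ and viewed, and the job is handed in when it is done.

Besides the shell and the picture viewer there is one more tool, called in YAML: its name, and indented under it one key for each argument. arm_command: Moves the arm, as the interface text tells. Its arguments: {"type":"object","properties":{"rows":{"type":"array","items":{"type":"object","properties":{"delta_rot":{"type":"array","items":{"type":"number"}},"xyz":{"type":"array","items":{"type":"number"}},"gripper":{"type":"number"}}}},"force":{"type":"number"}},"required":["rows"]}

```bash
mkdir -p pics; ls
python3 - <<'E'
from workcell import bot, read_camera
import cv2,numpy as np
s=bot.read_state()
for k,v in s.items(): print(k,np.round(v,4))
print(bot.grip_point_offset)
for n in("scene","top"):
    d=read_camera(n); cv2.imwrite(f"pics/{n}0.png",d["pixels"][:,:,::-1]); np.savez(f"/tmp/{n}0.npz",**d)
    print(n,np.round(d["camera_from_world"],3).tolist(),d["intrinsics"].tolist())
E
```

```text
pics
time 0.0
q [-1.2119  0.2647  1.6054 -0.      1.2737 -0.0369]
joint_vel [-0.0013 -0.0012  0.0016  0.0006 -0.0017 -0.0008]
joint_torque [ 3.00000e-04 -5.15117e+01 -3.67310e+01 -2.00000e-04  1.28000e-02
 -0.00000e+00]
tool_pos [ 0.26   -0.6221  0.2299]
tcp_rot [-2.6138  1.7405  0.0029]
wrist_force [-0.6355 -0.8388 -0.0645]
torque [ 0.0152 -0.0142 -0.0391]
width 0.999
0.0187
scene [[-0.605, 0.796, 0.0, 0.255], [-0.447, -0.341, 0.827, 0.238], [0.658, 0.5, 0.562, -1.525], [0.0, 0.0, 0.0, 1.0]] [[444.4290783168501, 0.0, 278.68930193223724], [0.0, 444.4290783168501, 213.87768270590604], [0.0, 0.0, 1.0]]
top [[0.027, -1.0, 0.007, 0.125], [0.983, 0.028, 0.184, -0.643], [-0.184, 0.002, 0.983, -0.935], [0.0, 0.0, 0.0, 1.0]] [[441.76993609542177, 0.0, 287.42364942894983], [0.0, 441.76993609542177, 212.53514920264945], [0.0, 0.0, 1.0]]
```

View pics/scene0.png

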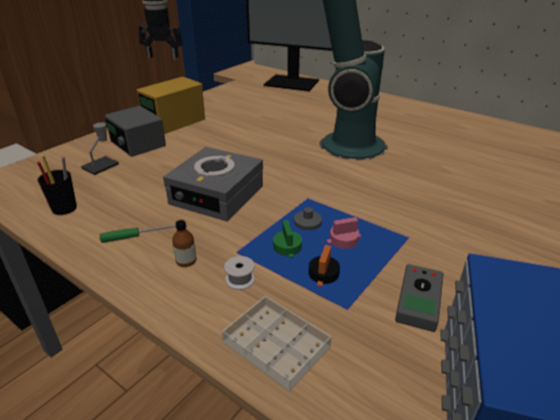

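View pics/top0.png

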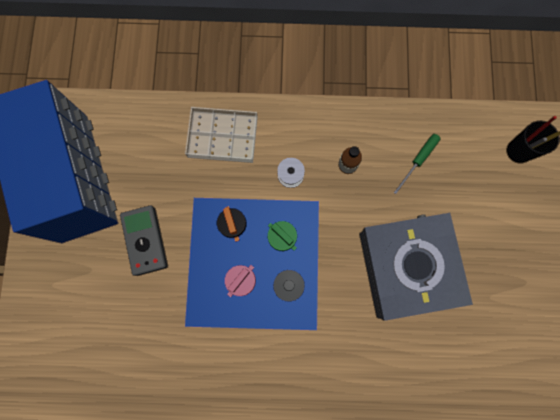

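The cap (black disc, orange bar) is at top (231,222). Candidates are the green look-alike (283,236), the pink look-alike (240,281) and the grey plug (289,286). The port is at (418,265), with yellow strips at (411,234) and (425,297).

```bash
cat > h.py <<'E'
import numpy as np,cv2
def ray(d,u,v,z):
    K=d["intrinsics"];T=d["camera_from_world"];R=T[:3,:3];c=-R.T@T[:3,3]
    u=np.atleast_1d(np.asarray(u,float));v=np.atleast_1d(np.asarray(v,float))
    p=np.stack([(u-K[0,2])/K[0,0],-(v-K[1,2])/K[1,1],-np.ones_like(u)],1)@R
    return c+p*((z-c[2])/p[:,2])[:,None]
def pts(d):
    K=d["intrinsics"];T=d["camera_from_world"];R=T[:3,:3]
    v,u=np.mgrid[:420,:560];r=d["range_z"]
    p=np.stack([(u-K[0,2])/K[0,0]*r,-(v-K[1,2])/K[1,1]*r,-r],-1)
    return (p-T[:3,3])@R
def proj(d,P):
    K=d["intrinsics"];T=d["camera_from_world"];p=T[:3,:3]@np.asarray(P)+T[:3,3]
    return K[0,2]+K[0,0]*p[0]/-p[2],K[1,2]+K[1,1]*-p[1]/-p[2]
def axis(P):
    m=P.mean(0);w,V=np.linalg.eigh(np.cov((P-m)[:,:2].T));return m,np.degrees(np.arctan2(V[1,1],V[0,1]))
E
python3 - <<'E'
from h import *
for n in("top","scene"):
    d=dict(np.load(f"/tmp/{n}0.npz"));hsv=cv2.cvtColor(d["pixels"],cv2.COLOR_RGB2HSV);P=pts(d)
    om=cv2.inRange(hsv,(5,170,100),(15,255,255))>0
    win=np.zeros_like(om)
    if n=="top": win[195:250,205:260]=1
    else: win[230:290,300:345]=1
    om&=win;Z=P[...,2]
    print(n,"orange",om.sum(),np.percentile(Z[om],[5,50,95]))
    t=om&(Z>0.05)
    v,u=np.nonzero(t);Q=ray(d,u,v,0.059);m,a=axis(Q);print(" bar top",t.sum(),m,a,"depth mean",axis(P[t]))
    # box extents along axis
    dd=np.array([np.cos(np.radians(a)),np.sin(np.radians(a))]);s=(Q-m)[:,:2]@dd;print(" len",np.ptp(s), np.ptp((Q-m)[:,:2]@[-dd[1],dd[0]]))
    # rim: by height
    w2=np.zeros_like(om)
    if n=="top": w2[210:330,360:480]=1
    else: w2[145:200,170:270]=1
    r=w2&(Z>0.097)&(Z<0.106)
    v,u=np.nonzero(r);Q=ray(d,u,v,0.1);
    cs=cv2.findContours(r.astype(np.uint8),cv2.RETR_EXTERNAL,cv2.CHAIN_APPROX_NONE)[0];c=max(cs,key=cv2.contourArea)[:,0]
    C=ray(d,c[:,0],c[:,1],0.1);A=np.c_[2*C[:,:2],np.ones(len(C))];x=np.linalg.lstsq(A,(C[:,:2]**2).sum(1),rcond=None)[0]
    print(" rim circ",x[:2],"r",np.sqrt(x[2]+x[:2]@x[:2]),r.sum(),"Zmed",np.median(Z[r]))
    y=(cv2.inRange(hsv,(20,120,100),(35,255,255))>0)&w2
    k,l,st,ce=cv2.connectedComponentsWithStats(y.astype(np.uint8))
    ms=[]
    for i in range(1,k):
        if st[i,4]>8:
            v,u=np.nonzero(l==i);q=ray(d,u,v,0.092).mean(0);ms.append(q);print("  yel",st[i,4],ce[i],q)
    if len(ms)==2: e=ms[1]-ms[0];print("  mid",(ms[0]+ms[1])/2,"ang",np.degrees(np.arctan2(e[1],e[0])),np.linalg.norm(e))
    if n=="top":
        b=w2&(Z>0.085)&(Z<0.12);c=np.argwhere(b)[:,::-1].astype(np.int32);print(cv2.minAreaRect(ray(d,c[:,0],c[:,1],.092)[:,:2].astype(np.float32)))
    for nm,X in (("mat",P[215:245,255:262]),):
        if n=="top":print(nm,np.median(X[...,2]))
    im=d["pixels"][:,:,::-1]
    cr=im[190:260,200:320] if n=="top" else im[195:295,240:380]
    cv2.imwrite(f"pics/c_{n}.png",cv2.resize(cr,None,fx=5,fy=5,interpolation=cv2.INTER_CUBIC))
E
```

```text
top orange 108 [0.01931216 0.06007166 0.06270969]
 bar top 101 [0.62108514 0.27436617 0.059     ] -162.40278666700516 depth mean (array([0.61921054, 0.27298043, 0.06985764]), np.float64(-149.58114285107658))
 len 0.05651104096625138 0.014612089083292746
 rim circ [ 0.52740096 -0.13783165] r 0.05288258963323869 1196 Zmed 0.10041431095521722
  yel 43 [410.69767442 233.79069767] [ 0.59423144 -0.12486999  0.092     ]
  yel 48 [425.04166667 296.9375    ] [ 0.46090841 -0.15186407  0.092     ]
  mid [ 0.52756992 -0.13836703  0.092     ] ang -168.55398424581614 0.13602834525271137
((0.5273577570915222, -0.13701468706130981), (0.20013929903507233, 0.1927693486213684), 11.471233367919922)
mat 0.0021400858040370586
scene orange 125 [0.00816504 0.06001885 0.06207257]
 bar top 108 [0.62518419 0.27655191 0.059     ] -161.4801528319855 depth mean (array([0.63222609, 0.28049559, 0.06539909]), np.float64(-150.88960239877284))
 len 0.059196477890255464 0.014291993858245209
 rim circ [ 0.52835572 -0.13729497] r 0.05415220554394784 441 Zmed 0.10075615332399955
  yel 18 [199.5 178.5] [ 0.59330222 -0.12593884  0.092     ]
```

View pics/c_top.png

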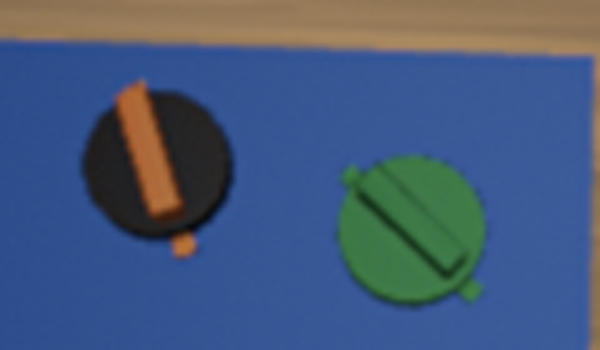

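Crop check: a black disc with an orange bar and an orange lug at (183,243). It is not the green look-alike. The rim radius, rim height and box size all match the given values, so I'll move above the cap.

arm_command:
  rows:
    - {"xyz": [-0.032,-0.032,0],"gripper": 0.0854}
    - {"xyz": [-0.033,-0.0325,0]}
    - {"xyz": [-0.033,-0.0325,0]}
    - {"xyz": [-0.033,-0.0325,0]}
    - {"xyz": [-0.033,-0.0325,0]}
    - {"xyz": [-0.033,-0.0325,0]}
    - {"xyz": [-0.033,-0.0325,0]}
    - {"xyz": [-0.033,-0.0325,0]}
    - {"xyz": [-0.033,-0.0325,0]}
    - {"xyz": [-0.033,-0.0325,0]}
    - {"xyz": [-0.033,-0.0325,0]}
    - {"xyz": [-0.033,-0.0325,0]}

```text
invalid input
```

arm_command:
  rows:
    - {"xyz": [-0.033,-0.0325,0]}
    - {"xyz": [-0.033,-0.0325,0]}
    - {"xyz": [-0.033,-0.0325,0]}
    - {"xyz": [-0.033,-0.0325,0]}
    - {"xyz": [-0.033,-0.0325,0]}
    - {"xyz": [-0.033,-0.0325,0]}
    - {"xyz": [-0.033,-0.0325,0]}
    - {"xyz": [-0.033,-0.0325,0]}
    - {"xyz": [-0.0277,-0.0296,0]}
    - {"delta_rot": [0,0,-0.146]}
    - {"delta_rot": [0,0,-0.146]}
    - {"delta_rot": [0,0,-0.146]}

```text
invalid input
```

arm_command:
  rows:
    - {"delta_rot": [0,0,-0.146]}
    - {"delta_rot": [0,0,-0.146]}
    - {"delta_rot": [0,0,-0.146]}
    - {"delta_rot": [0,0,-0.146]}
    - {"delta_rot": [0,0,-0.146]}
    - {"delta_rot": [0,0,-0.146]}
    - {"delta_rot": [0,0,-0.146]}
    - {"delta_rot": [0,0,-0.146]}
    - {"delta_rot": [0,0,-0.146]}
    - {"delta_rot": [0,0,-0.146]}
    - {"delta_rot": [0,0,-0.146]}
    - {"delta_rot": [0,0,-0.146]}

```text
invalid input
```

arm_command:
  rows:
    - {"delta_rot": [0,0,-0.146]}
    - {"delta_rot": [0,0,-0.146]}
    - {"delta_rot": [0,0,-0.146]}
    - {"delta_rot": [0,0,-0.146]}
    - {"delta_rot": [0,0,-0.146]}
    - {"delta_rot": [0,0,-0.146]}
    - {"xyz": [0,0,0]}
    - {"xyz": [0,0,0]}

```text
invalid input
```

```bash
cat >> h.py <<'E'
from scipy.spatial.transform import Rotation as Ro
def st(b):
    s=b.read_state();R=Ro.from_rotvec(s["tcp_rot"]).as_matrix()
    print("t",round(s["time"],2),"pos",np.round(s["tool_pos"],4),"yaw",round(np.degrees(np.arctan2(R[1,0],R[0,0])),2),"z",np.round(R[:,2],4),"F",np.round(s["wrist_force"],2),"T",np.round(s["torque"],2),"w",round(float(s["width"]),3),"q",np.round(s["q"],2));return s,R
E
python3 - <<'E'
from h import *
from workcell import bot,read_camera
st(bot)
d=read_camera("wrist");np.savez("/tmp/w1.npz",**d);cv2.imwrite("pics/w1.png",d["pixels"][:,:,::-1])
for p in [(.6225,.2755,.059),(.6225,.2755,.025)]:print(proj(d,p))
E
```

```text
t 0.1 pos [ 0.26   -0.6222  0.2301] yaw -67.32 z [-7.0e-04  1.9e-03 -1.0e+00] F [ 0.32 -0.67 -0.17] T [-0.01  0.02  0.02] w 0.999 q [-1.21  0.26  1.61 -0.    1.27 -0.04]
(np.float64(-1215.211396464867), np.float64(-1254.8901997293656))
(np.float64(-938.8448753313156), np.float64(-999.483806613787))
```

View pics/w1.png

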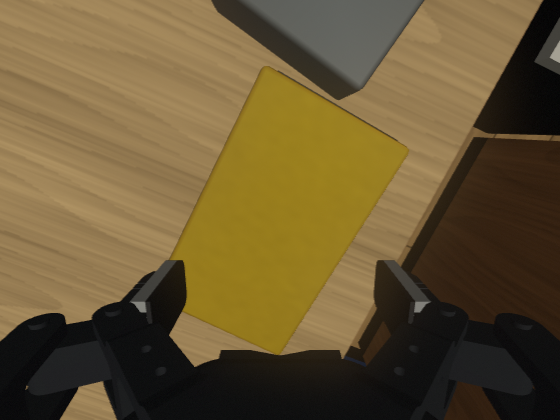

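The wrist view shows the start over a yellow box, with a grey box nearby. Every call was refused, so rows probably need all the fields. I'll check obstacle heights along the path first.

Run:
```python
from h import *
for f in("scene0","w1","top0"):
    d=dict(np.load(f"/tmp/{f}.npz"));P=pts(d)[d["range_z"]>0]
    a=np.array([.26,-.622]);b=np.array([.6225,.2755]);L=np.linalg.norm(b-a);e=(b-a)/L
    s=(P[:,:2]-a)@e;t=abs((P[:,:2]-a)@[-e[1],e[0]])
    for s0 in np.arange(-.15,1.1,.1):
        k=(t<.1)&(s>s0)&(s<s0+.1)
        if k.sum()>5:print(f,round(s0,2),k.sum(),np.round(np.percentile(P[k,2],[95,99.5]),3))
```

```text
scene0 -0.15 64 [0.316 0.348]
scene0 -0.05 2548 [0.415 0.43 ]
scene0 0.05 1786 [0.148 0.341]
scene0 0.15 843 [0.081 0.107]
scene0 0.25 242 [0.005 0.006]
scene0 0.35 75 [0.096 0.096]
scene0 0.45 700 [0.102 0.103]
scene0 0.55 2115 [0.1   0.103]
scene0 0.65 2000 [0.087 0.095]
scene0 0.75 1868 [0.043 0.062]
scene0 0.85 2626 [0.049 0.062]
scene0 0.95 3399 [0.042 0.062]
scene0 1.05 3759 [0.034 0.037]
w1 -0.15 7865 [0.301 0.306]
w1 -0.05 78045 [0.327 0.331]
w1 0.05 20461 [0.306 0.316]
w1 0.15 15522 [0.002 0.049]
w1 0.25 7052 [0.002 0.002]
top0 0.05 242 [0.004 0.006]
top0 0.15 3668 [0.004 0.006]
top0 0.25 3991 [0.004 0.006]
top0 0.35 3372 [0.093 0.096]
top0 0.45 4074 [0.101 0.103]
top0 0.55 4704 [0.1   0.104]
top0 0.65 3920 [0.09  0.095]
top0 0.75 3645 [0.041 0.062]
top0 0.85 3588 [0.029 0.062]
top0 0.95 3407 [0.029 0.062]
top0 1.05 3534 [0.034 0.037]
```

arm_command:
  rows:
    - {"xyz": [0,0,-0.02],"delta_rot": [0,0,0],"gripper": 0.085}

```text
time: 0.25
tool_pos: [0.2593, -0.6205, 0.2469]
tcp_rot: [-2.611, 1.739, 0.01]
wrist_force: [-0.3, -0.2, -0.1]
width: 0.995
```

The corridor stays under 0.11 m, and the higher readings are the gripper itself. The format with all fields works.

arm_command:
  rows:
    - {"xyz": [-0.02,-0.02,0],"delta_rot": [0,0,0],"gripper": 0.085}
    - {"xyz": [-0.033,-0.0325,0],"delta_rot": [0,0,0],"gripper": 0.085}
    - {"xyz": [-0.033,-0.0325,0],"delta_rot": [0,0,0],"gripper": 0.085}
    - {"xyz": [-0.033,-0.0325,0],"delta_rot": [0,0,0],"gripper": 0.085}
    - {"xyz": [-0.033,-0.0325,0],"delta_rot": [0,0,0],"gripper": 0.085}
    - {"xyz": [-0.033,-0.0325,0],"delta_rot": [0,0,0],"gripper": 0.085}
    - {"xyz": [-0.033,-0.0325,0],"delta_rot": [0,0,0],"gripper": 0.085}
    - {"xyz": [-0.033,-0.0325,0],"delta_rot": [0,0,0],"gripper": 0.085}
    - {"xyz": [-0.033,-0.0325,0],"delta_rot": [0,0,0],"gripper": 0.085}
    - {"xyz": [-0.033,-0.0325,0],"delta_rot": [0,0,0],"gripper": 0.085}
    - {"xyz": [-0.033,-0.0325,0],"delta_rot": [0,0,0],"gripper": 0.085}
    - {"xyz": [-0.033,-0.0325,0],"delta_rot": [0,0,0],"gripper": 0.085}

```text
time: 1.45
tool_pos: [0.461, -0.122, 0.2512]
tcp_rot: [-2.615, 1.742, -0.0]
wrist_force: [0.8, -0.9, -0.1]
width: 0.994
```

arm_command:
  rows:
    - {"xyz": [-0.033,-0.0325,0],"delta_rot": [0,0,0],"gripper": 0.085}
    - {"xyz": [-0.033,-0.0325,0],"delta_rot": [0,0,0],"gripper": 0.085}
    - {"xyz": [-0.033,-0.0325,0],"delta_rot": [0,0,0],"gripper": 0.085}
    - {"xyz": [-0.033,-0.0325,0],"delta_rot": [0,0,0],"gripper": 0.085}
    - {"xyz": [-0.033,-0.0325,0],"delta_rot": [0,0,0],"gripper": 0.085}
    - {"xyz": [-0.033,-0.0325,0],"delta_rot": [0,0,0],"gripper": 0.085}
    - {"xyz": [-0.033,-0.0325,0],"delta_rot": [0,0,0],"gripper": 0.085}
    - {"xyz": [-0.033,-0.0325,0],"delta_rot": [0,0,0],"gripper": 0.085}
    - {"xyz": [-0.033,-0.0325,0],"delta_rot": [0,0,0],"gripper": 0.085}
    - {"xyz": [-0.008,-0.01,0],"delta_rot": [0,0,-0.146],"gripper": 0.085}
    - {"xyz": [0,0,0],"delta_rot": [0,0,-0.146],"gripper": 0.085}
    - {"xyz": [0,0,0],"delta_rot": [0,0,-0.146],"gripper": 0.085}

```text
time: 2.65
tool_pos: [0.6222, 0.2751, 0.2502]
tcp_rot: [2.934, -1.12, -0.002]
wrist_force: [0.1, -0.1, -0.6]
width: 0.994
```

arm_command:
  rows:
    - {"xyz": [0,0,0],"delta_rot": [0,0,-0.146],"gripper": 0.085}
    - {"xyz": [0,0,0],"delta_rot": [0,0,-0.146],"gripper": 0.085}
    - {"xyz": [0,0,0],"delta_rot": [0,0,-0.146],"gripper": 0.085}
    - {"xyz": [0,0,0],"delta_rot": [0,0,-0.146],"gripper": 0.085}
    - {"xyz": [0,0,0],"delta_rot": [0,0,-0.146],"gripper": 0.085}
    - {"xyz": [0,0,0],"delta_rot": [0,0,-0.146],"gripper": 0.085}
    - {"xyz": [0,0,0],"delta_rot": [0,0,-0.146],"gripper": 0.085}
    - {"xyz": [0,0,0],"delta_rot": [0,0,-0.146],"gripper": 0.085}
    - {"xyz": [0,0,0],"delta_rot": [0,0,-0.146],"gripper": 0.085}
    - {"xyz": [0,0,0],"delta_rot": [0,0,-0.146],"gripper": 0.085}
    - {"xyz": [0,0,0],"delta_rot": [0,0,-0.146],"gripper": 0.085}
    - {"xyz": [0,0,0],"delta_rot": [0,0,-0.146],"gripper": 0.085}

```text
time: 3.85
tool_pos: [0.6221, 0.2741, 0.2507]
tcp_rot: [-2.741, -1.535, 0.002]
wrist_force: [0.1, -0.5, 0.4]
width: 0.994
```

arm_command:
  rows:
    - {"xyz": [0,0,0],"delta_rot": [0,0,-0.146],"gripper": 0.085}
    - {"xyz": [0,0,0],"delta_rot": [0,0,-0.146],"gripper": 0.085}
    - {"xyz": [0,0,0],"delta_rot": [0,0,-0.146],"gripper": 0.085}
    - {"xyz": [0,0,0],"delta_rot": [0,0,-0.146],"gripper": 0.085}
    - {"xyz": [0,0,0],"delta_rot": [0,0,-0.146],"gripper": 0.085}
    - {"xyz": [0,0,0],"delta_rot": [0,0,-0.146],"gripper": 0.085}
    - {"xyz": [0,0,0],"delta_rot": [0,0,0],"gripper": 0.085}
    - {"xyz": [0,0,0],"delta_rot": [0,0,0],"gripper": 0.085}

```text
time: 4.65
tool_pos: [0.6222, 0.2741, 0.2509]
tcp_rot: [-1.843, -2.544, 0.001]
wrist_force: [1.0, 0.2, -0.7]
width: 0.992
```

Run:
```python
from h import *
from workcell import bot,read_camera
st(bot)
d=read_camera("wrist");np.savez("/tmp/w2.npz",**d);cv2.imwrite("pics/w2.png",d["pixels"][:,:,::-1])
for p in [(.6225,.2755,.059),(.6225,.2755,.025)]:print(proj(d,p))
```

```text
t 4.65 pos [0.6222 0.2741 0.2509] yaw 108.15 z [-6.e-04 -2.e-04 -1.e+00] F [ 1.04  0.25 -0.71] T [0.02 0.01 0.02] w 0.992 q [ 0.38  0.26  1.57  0.    1.31 -1.51]
(np.float64(280.63200775927606), np.float64(190.68742460052155))
(np.float64(280.53169702968245), np.float64(185.11414292422126))
```

View pics/w2.png

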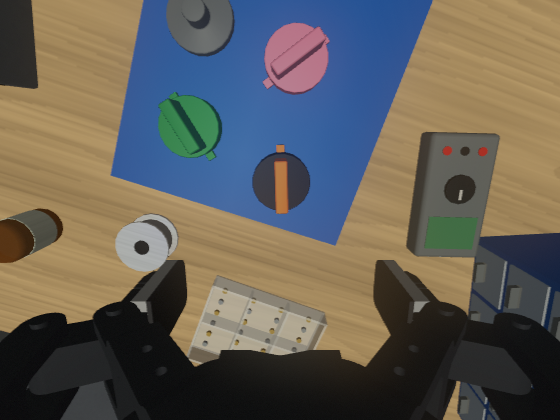

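The wrist view shows the cap's bar upright in the picture at (281,187), close to the predicted (280.6,190.7). Now I'll refine it.

Run:
```python
from h import *
d=dict(np.load("/tmp/w2.npz"));hsv=cv2.cvtColor(d["pixels"],cv2.COLOR_RGB2HSV);P=pts(d)
om=(cv2.inRange(hsv,(5,150,90),(15,255,255))>0);om[:140]=0;om[225:]=0;om[:,:245]=0;om[:,320:]=0
Z=P[...,2];t=om&(Z>.05)
t=cv2.morphologyEx(t.astype(np.uint8),cv2.MORPH_OPEN,np.ones((3,3)))
v,u=np.nonzero(t);print(u.min(),u.max(),v.min(),v.max(),np.median(Z[t>0]))
Q=ray(d,u,v,.059);r=cv2.minAreaRect(Q[:,:2].astype(np.float32));print(r,axis(Q))
# disc
dk=(hsv[...,2]<60);w=np.zeros_like(dk);w[148:216,250:313]=1
m=((dk|om)&w).astype(np.uint8)
c=max(cv2.findContours(dk.astype(np.uint8)*w,cv2.RETR_EXTERNAL,cv2.CHAIN_APPROX_NONE)[0],key=cv2.contourArea)[:,0]
C=ray(d,c[:,0],c[:,1],.020);k=abs(c[:,0]-281)>12;C=C[k]
A=np.c_[2*C[:,:2],np.ones(len(C))];x=np.linalg.lstsq(A,(C[:,:2]**2).sum(1),rcond=None)[0];print("disc",x[:2],np.sqrt(x[2]+x[:2]@x[:2]))
l=om.copy();l[157:]=0;v,u=np.nonzero(l);print("lug",ray(d,u,v,.007).mean(0),len(u))
```

```text
275 287 161 212 0.05990288074135658
((0.6186107993125916, 0.27456429600715637), (0.0557384118437767, 0.013069577515125275), 18.496423721313477) (array([0.6183066 , 0.27432267, 0.059     ]), np.float64(-160.26944093316126))
disc [0.1673814  0.12688684] 0.445381065829041
lug [0.582539   0.26213317 0.007     ] 37
```

arm_command:
  rows:
    - {"xyz": [0,-0.0025,0.03],"delta_rot": [0,0,-0.01],"gripper": 0.05}
    - {"xyz": [0,0,0.04],"delta_rot": [0,0,0],"gripper": 0.05}
    - {"xyz": [0,0,0.04],"delta_rot": [0,0,0],"gripper": 0.05}
    - {"xyz": [0,0,0.04],"delta_rot": [0,0,0],"gripper": 0.05}
    - {"xyz": [0,0,0],"delta_rot": [0,0,0],"gripper": 0.05}

```text
time: 5.2
tool_pos: [0.6146, 0.2712, 0.0937]
tcp_rot: [-1.824, -2.548, 0.018]
wrist_force: [-1.1, -0.9, -0.7]
width: 0.584
```

Run:
```python
from h import *
from workcell import bot,read_camera
st(bot)
d=read_camera("wrist");np.savez("/tmp/w3.npz",**d);cv2.imwrite("pics/w3.png",d["pixels"][:,:,::-1])
d=read_camera("scene");cv2.imwrite("pics/s3.png",cv2.resize(d["pixels"][150:330,200:440,::-1],None,fx=3,fy=3))
```

```text
t 5.2 pos [0.6146 0.2712 0.0937] yaw 108.81 z [-0.0128 -0.005  -0.9999] F [-1.06 -0.93 -0.68] T [-0.03  0.02 -0.01] w 0.584 q [ 0.38  0.38  1.72  0.    1.06 -1.52]
```

View pics/w3.png

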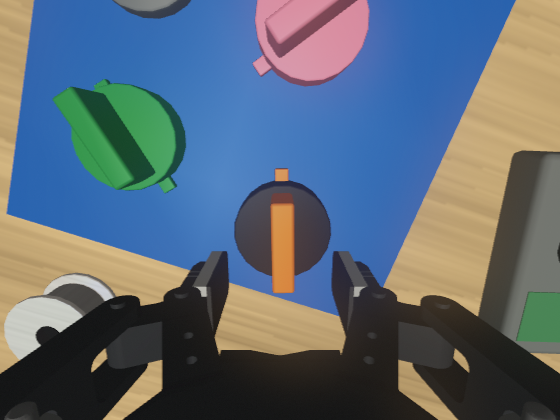

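View pics/s3.png

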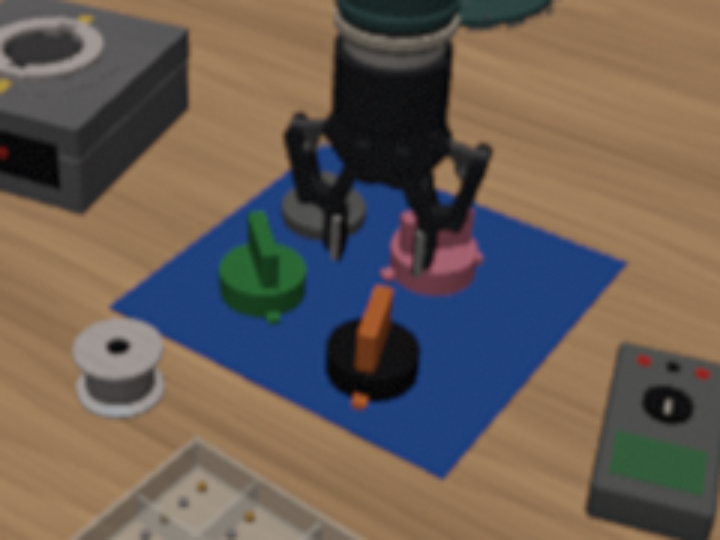

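The fingers straddle the cap: bar at (283,248) in the wrist view, and the scene view agrees after parallax. I'll settle and re-measure.

arm_command:
  rows:
    - {"xyz": [0,0,0],"delta_rot": [0,0,0],"gripper": 0.05}
    - {"xyz": [0,0,0],"delta_rot": [0,0,0],"gripper": 0.05}

```text
time: 5.5
tool_pos: [0.6223, 0.2743, 0.1049]
tcp_rot: [1.825, 2.553, 0.008]
wrist_force: [-0.1, 0.4, -0.2]
width: 0.583
```

```bash
cat > m.py <<'E'
from h import *
from workcell import bot,read_camera
s,R=st(bot)
d=read_camera("wrist");np.savez("/tmp/w4.npz",**d)
hsv=cv2.cvtColor(d["pixels"],cv2.COLOR_RGB2HSV);P=pts(d)
om=(cv2.inRange(hsv,(5,150,90),(15,255,255))>0);Z=P[...,2];t=om&(abs(Z-.060)<.004)
t=cv2.morphologyEx(t.astype(np.uint8),cv2.MORPH_OPEN,np.ones((3,3)))
v,u=np.nonzero(t);print(u.min(),u.max(),v.min(),v.max(),np.median(Z[t>0]))
Q=ray(d,u,v,np.median(Z[t>0]));r=cv2.minAreaRect(Q[:,:2].astype(np.float32));print("bar",r)
e=np.r_[r[0],0]-np.r_[s["tool_pos"][:2],0];print("in tool",R.T@e)
E
python3 m.py
```

```text
t 5.5 pos [0.6223 0.2743 0.1049] yaw 108.9 z [ 0.0053  0.0022 -1.    ] F [-0.05  0.39 -0.16] T [0.02 0.02 0.02] w 0.583 q [ 0.38  0.37  1.71  0.    1.06 -1.52]
271 292 185 270 0.05996404737846034
bar ((0.6185564398765564, 0.2742505371570587), (0.05609487369656563, 0.013361657038331032), 19.49542808532715)
in tool [ 1.15505901e-03 -3.60402955e-03 -2.03515308e-05]
```

arm_command:
  rows:
    - {"xyz": [0.0005,-0.001,0.01],"delta_rot": [0,0,-0.01],"gripper": 0.05}
    - {"xyz": [0,0,0.015],"delta_rot": [0,0,0],"gripper": 0.05}
    - {"xyz": [0,0,0.015],"delta_rot": [0,0,0],"gripper": 0.05}
    - {"xyz": [0,0,0.015],"delta_rot": [0,0,0],"gripper": 0.05}
    - {"xyz": [0,0,0.01],"delta_rot": [0,0,0],"gripper": 0.05}
    - {"xyz": [0,0,0.004],"delta_rot": [0,0,0],"gripper": 0.05}
    - {"xyz": [0,0,0],"delta_rot": [0,0,0],"gripper": 0.05}
    - {"xyz": [0,0,0],"delta_rot": [0,0,0],"gripper": 0.05}

```text
time: 6.35
tool_pos: [0.6194, 0.2737, 0.0326]
tcp_rot: [1.813, 2.565, 0.001]
wrist_force: [-0.2, 1.2, 0.1]
width: 0.587
```

```bash
python3 m.py; python3 -c "
import numpy as np,cv2
cv2.imwrite('pics/w4.png',np.load('/tmp/w4.npz')['pixels'][:,:,::-1])"
```

```text
t 6.35 pos [0.6194 0.2737 0.0326] yaw 109.49 z [ 6.e-04  3.e-04 -1.e+00] F [-0.18  1.16  0.13] T [-0.04  0.01  0.04] w 0.587 q [ 0.38  0.44  1.76  0.    0.94 -1.53]
264 299 223 351 0.05981351076189566
bar ((0.6179853677749634, 0.2740440368652344), (0.0577487051486969, 0.01372796855866909), 19.642560958862305)
in tool [ 7.63350905e-04 -1.21203089e-03 -8.00569749e-07]
```

View pics/w4.png

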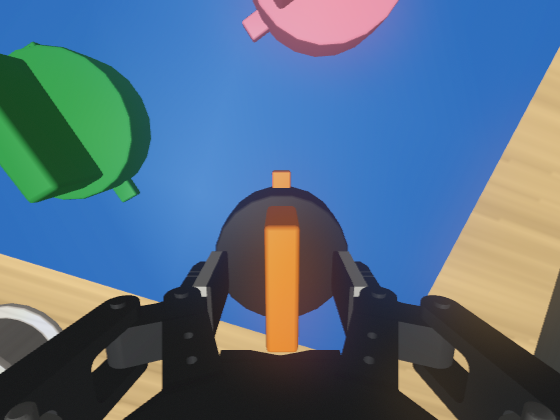

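The bar is centred between the pads at (282,285), with no contact yet. Closing.

arm_command:
  rows:
    - {"xyz": [0.0005,-0.001,0],"delta_rot": [0,0,0],"gripper": 0.03}
    - {"xyz": [0,0,0],"delta_rot": [0,0,0],"gripper": 0.01}
    - {"xyz": [0,0,0],"delta_rot": [0,0,0],"gripper": 0.005}
    - {"xyz": [0,0,0],"delta_rot": [0,0,0],"gripper": 0.005}
    - {"xyz": [0,0,0],"delta_rot": [0,0,0],"gripper": 0.005}
  force: 60

```text
time: 6.9
tool_pos: [0.6183, 0.274, 0.0331]
tcp_rot: [1.813, 2.565, 0.002]
wrist_force: [-0.2, 0.3, 2.5]
width: 0.153
```

```bash
python3 -c "
from h import *
from workcell import bot
st(bot)"
```

```text
t 6.9 pos [0.6183 0.274  0.0331] yaw 109.5 z [ 1.2e-03  6.0e-04 -1.0e+00] F [-0.17  0.29  2.51] T [-0.05  0.03 -0.01] w 0.153 q [ 0.38  0.44  1.76  0.    0.94 -1.53]
```

arm_command:
  rows:
    - {"xyz": [0,0,-0.005],"delta_rot": [0,0,0],"gripper": 0.005}
    - {"xyz": [0,0,-0.015],"delta_rot": [0,0,0],"gripper": 0.005}
    - {"xyz": [0,0,-0.03],"delta_rot": [0,0,0],"gripper": 0.005}
    - {"xyz": [0,0,-0.035],"delta_rot": [0,0,0],"gripper": 0.005}
    - {"xyz": [0,0,-0.035],"delta_rot": [0,0,0],"gripper": 0.005}
    - {"xyz": [0,0,-0.02],"delta_rot": [0,0,0],"gripper": 0.005}
    - {"xyz": [0,0,-0.01],"delta_rot": [0,0,0],"gripper": 0.005}
    - {"xyz": [0,0,0],"delta_rot": [0,0,0],"gripper": 0.005}

```text
time: 7.7
tool_pos: [0.6188, 0.274, 0.1848]
tcp_rot: [1.812, 2.564, 0.005]
wrist_force: [-0.2, 1.0, -1.6]
width: 0.15
```

arm_command:
  rows:
    - {"xyz": [-0.015,-0.0093,0],"delta_rot": [0,0,0],"gripper": 0.005}
    - {"xyz": [-0.0298,-0.0186,0],"delta_rot": [0,0,0],"gripper": 0.005}
    - {"xyz": [-0.0298,-0.0186,0],"delta_rot": [0,0,0],"gripper": 0.005}
    - {"xyz": [-0.0298,-0.0186,0],"delta_rot": [0,0,0],"gripper": 0.005}
    - {"xyz": [-0.0298,-0.0186,0],"delta_rot": [0,0,0],"gripper": 0.005}
    - {"xyz": [-0.0298,-0.0186,0],"delta_rot": [0,0,0],"gripper": 0.005}
    - {"xyz": [-0.0298,-0.0186,0],"delta_rot": [0,0,0],"gripper": 0.005}
    - {"xyz": [-0.0298,-0.0186,0],"delta_rot": [0,0,0],"gripper": 0.005}
    - {"xyz": [-0.0298,-0.0186,0],"delta_rot": [0,0,0],"gripper": 0.005}
    - {"xyz": [-0.0298,-0.0186,0],"delta_rot": [0,0,0],"gripper": 0.005}
    - {"xyz": [-0.0298,-0.0186,0],"delta_rot": [0,0,0],"gripper": 0.005}
    - {"xyz": [-0.0298,-0.0186,0],"delta_rot": [0,0,0],"gripper": 0.005}

```text
time: 8.9
tool_pos: [0.5277, -0.1224, 0.1798]
tcp_rot: [-1.811, -2.562, 0.003]
wrist_force: [1.0, 0.4, -1.4]
width: 0.152
```

arm_command:
  rows:
    - {"xyz": [-0.0149,-0.0093,0],"delta_rot": [0,0,0.02],"gripper": 0.005}
    - {"xyz": [0,0,0],"delta_rot": [0,0,0.06],"gripper": 0.005}
    - {"xyz": [0,0,0],"delta_rot": [0,0,0.06],"gripper": 0.005}
    - {"xyz": [0,0,0],"delta_rot": [0,0,0],"gripper": 0.005}
    - {"xyz": [0,0,0],"delta_rot": [0,0,0],"gripper": 0.005}
    - {"xyz": [0,0,0],"delta_rot": [0,0,0],"gripper": 0.005}
    - {"xyz": [0,0,0],"delta_rot": [0,0,0],"gripper": 0.005}

```text
time: 9.6
tool_pos: [0.5265, -0.1378, 0.1819]
tcp_rot: [-1.987, -2.433, 0.0]
wrist_force: [-0.3, 0.6, -0.7]
width: 0.151
```

Run:
```python
from h import *
from workcell import bot,read_camera
st(bot)
for n in("wrist","top","scene"):
    d=read_camera(n);np.savez(f"/tmp/{n}5.npz",**d)
    im=d["pixels"][:,:,::-1]
    if n=="scene": im=cv2.resize(im[80:230,130:310],None,fx=4,fy=4)
    if n=="top": im=cv2.resize(im[190:340,340:500],None,fx=4,fy=4)
    cv2.imwrite(f"pics/{n}5.png",im)
st(bot)
```

```text
t 9.6 pos [ 0.5265 -0.1378  0.1819] yaw 101.52 z [-7.e-04  2.e-04 -1.e+00] F [-0.29  0.57 -0.73] T [ 0.02  0.05 -0.02] w 0.151 q [-0.3   0.05  1.94 -0.    1.15 -2.07]
t 9.75 pos [ 0.5268 -0.1379  0.1823] yaw 101.51 z [-1.e-04 -0.e+00 -1.e+00] F [ 0.34  0.06 -1.7 ] T [ 0.   -0.01 -0.05] w 0.152 q [-0.3   0.05  1.94 -0.    1.15 -2.07]
```

View pics/wrist5.png

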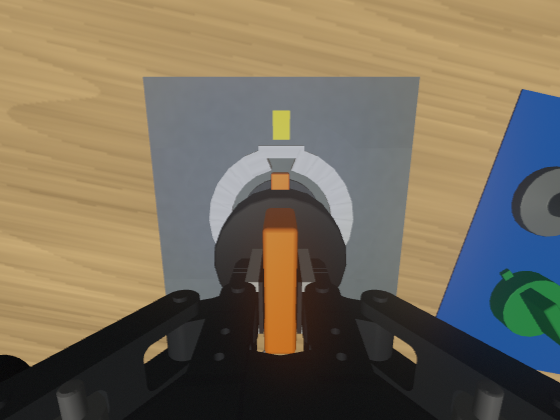

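View pics/scene5.png

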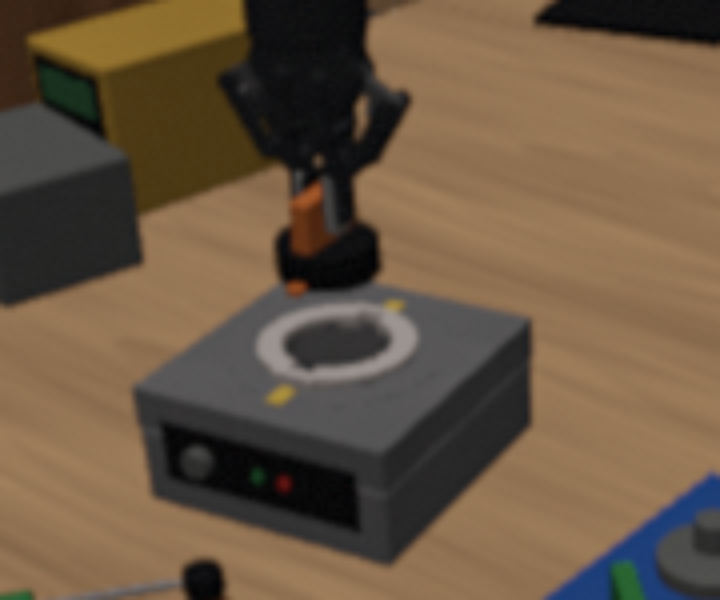

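View pics/top5.png

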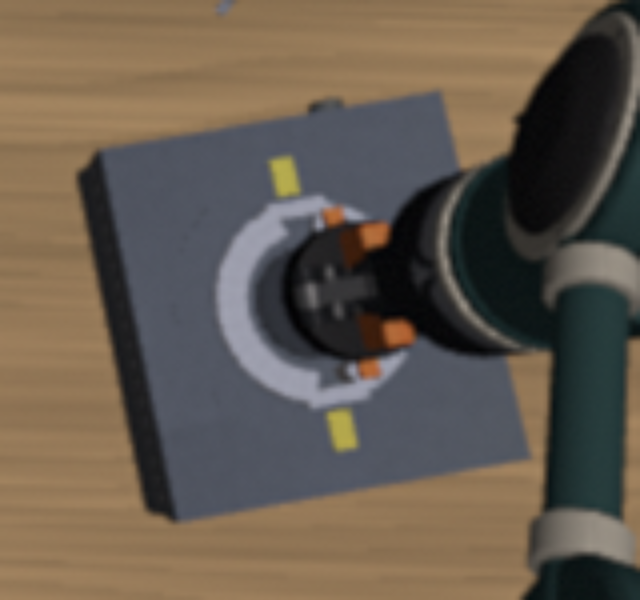

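Wrist view: the bar (280,290), lug (280,181), slot (281,158) and yellow strip (281,125) are in line. Now I'll compare the cap with the port in that same view.

```bash
cat > m2.py <<'E'
from h import *
import sys
f,zb=sys.argv[1],float(sys.argv[2])  # zb: underside height of cap
d=dict(np.load(f));hsv=cv2.cvtColor(d["pixels"],cv2.COLOR_RGB2HSV);P=pts(d);Z=P[...,2]
def circ(C):
    A=np.c_[2*C[:,:2],np.ones(len(C))];x=np.linalg.lstsq(A,(C[:,:2]**2).sum(1),rcond=None)[0];return x[:2],np.sqrt(x[2]+x[:2]@x[:2])
r=((abs(Z-.1)<.004)&(hsv[...,1]<60)&(hsv[...,2]>90)).astype(np.uint8);r[260:]=0
k,l,s,c=cv2.connectedComponentsWithStats(r)
v,u=np.nonzero(r);
# outer boundary: per column topmost + per row extremes
o=set()
for x in np.unique(u):
    vv=v[u==x]; o.add((x,vv.min()))
for y in np.unique(v):
    uu=u[v==y]; o.add((uu.min(),y));o.add((uu.max(),y))
o=np.array(list(o));C=ray(d,o[:,0],o[:,1],.1)
for i in range(8):
    ce,ra=circ(C);e=abs(np.linalg.norm(C[:,:2]-ce,axis=1)-ra);C=C[e<max(.0015,2*np.median(e))] if i<7 else C
print("rim circle",ce,ra,len(C),"zmed",np.median(Z[r>0]))
y=cv2.inRange(hsv,(20,120,90),(35,255,255))>0;v,u=np.nonzero(y);q=ray(d,u,v,.092).mean(0);print("yellow",q,len(u),"dist from rim ctr",np.linalg.norm(q[:2]-ce),"ang",np.degrees(np.arctan2(*(q[:2]-ce)[::-1])))
om=cv2.inRange(hsv,(5,150,90),(15,255,255))>0
t=om&(abs(Z-zb-.058)<.005);v,u=np.nonzero(t);rr=cv2.minAreaRect(ray(d,u,v,zb+.058)[:,:2].astype(np.float32));print("bar",rr,"z",np.median(Z[t]))
lg=om&(Z<zb+.02);lg=cv2.morphologyEx(lg.astype(np.uint8),cv2.MORPH_OPEN,np.ones((3,3)));v,u=np.nonzero(lg)
ztop=np.median(Z[lg>0]);L=ray(d,u,v,zb+.006);print("lug z",ztop,L.mean(0),"u",u.min(),u.max(),"v",v.min(),v.max())
E
python3 m2.py /tmp/wrist5.npz 0.151
```

```text
rim circle [ 0.52652969 -0.13691429] 0.05276190194587973 248 zmed 0.10002966163942456
yellow [ 0.46019342 -0.15038193  0.092     ] 456 dist from rim ctr 0.06768957054238915 ang -168.52374299367222
bar ((0.5260322690010071, -0.1376720666885376), (0.05836401507258415, 0.013565460219979286), 11.391043663024902) z 0.208726024821441
lug z 0.15700064701548677 [ 0.49044856 -0.14219921  0.157     ] u 280 288 v 176 189
```

Relative to the rim circle, the bar centre is off by about (-0.5,-0.8) mm and 0.1 deg. I'll make a small correction and go down to just above the rim.

arm_command:
  rows:
    - {"xyz": [0.0005,0.0005,0.01],"delta_rot": [0,0,0],"gripper": 0.005}
    - {"xyz": [0,0,0.015],"delta_rot": [0,0,0],"gripper": 0.005}
    - {"xyz": [0,0,0.012],"delta_rot": [0,0,0],"gripper": 0.005}
    - {"xyz": [0,0,0.005],"delta_rot": [0,0,0],"gripper": 0.005}
    - {"xyz": [0,0,0],"delta_rot": [0,0,0],"gripper": 0.005}
    - {"xyz": [0,0,0],"delta_rot": [0,0,0],"gripper": 0.005}
    - {"xyz": [0,0,0],"delta_rot": [0,0,0],"gripper": 0.005}

```text
time: 10.45
tool_pos: [0.5277, -0.1376, 0.1409]
tcp_rot: [1.988, 2.431, 0.001]
wrist_force: [-0.8, -0.5, -1.6]
width: 0.149
```

```bash
python3 - <<'E'
from h import *
from workcell import bot,read_camera
st(bot)
for n in("wrist","scene"):
    d=read_camera(n);np.savez(f"/tmp/{n}6.npz",**d)
    im=d["pixels"][:,:,::-1]
    if n=="scene": im=cv2.resize(im[100:220,140:290],None,fx=5,fy=5)
    cv2.imwrite(f"pics/{n}6.png",im)
st(bot)
E
python3 m2.py /tmp/wrist6.npz 0.109
```

```text
t 10.45 pos [ 0.5277 -0.1376  0.1409] yaw 101.47 z [ 1.1e-03 -3.0e-04 -1.0e+00] F [-0.84 -0.5  -1.62] T [-0.   -0.   -0.04] w 0.149 q [-0.3   0.09  1.98  0.    1.07 -2.07]
t 10.55 pos [ 0.5277 -0.1376  0.141 ] yaw 101.47 z [ 1.4e-03 -4.0e-04 -1.0e+00] F [ 0.52 -0.27 -1.15] T [ 0.02 -0.01  0.01] w 0.152 q [-0.3   0.09  1.98  0.    1.07 -2.07]
rim circle [ 0.52636405 -0.1369569 ] 0.05275710052846247 283 zmed 0.10000588188628358
yellow [ 0.46014218 -0.15014602  0.092     ] 709 dist from rim ctr 0.06752250517810476 ang -168.73603852181088
bar ((0.5275601148605347, -0.13733014464378357), (0.0593024343252182, 0.013678987510502338), 11.45566463470459) z 0.16768935086817516
lug z 0.11571869507855082 [ 0.49224397 -0.14228324  0.115     ] u 276 288 v 176 189
```

View pics/wrist6.png

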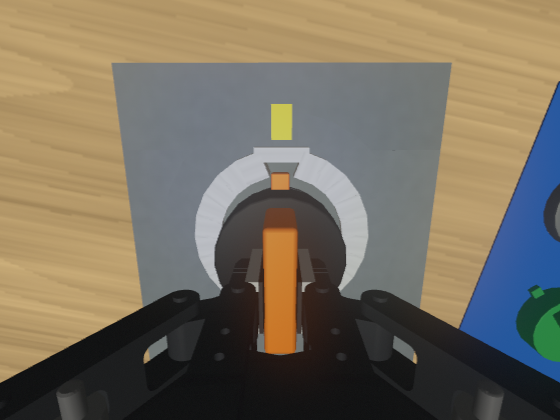

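View pics/scene6.png

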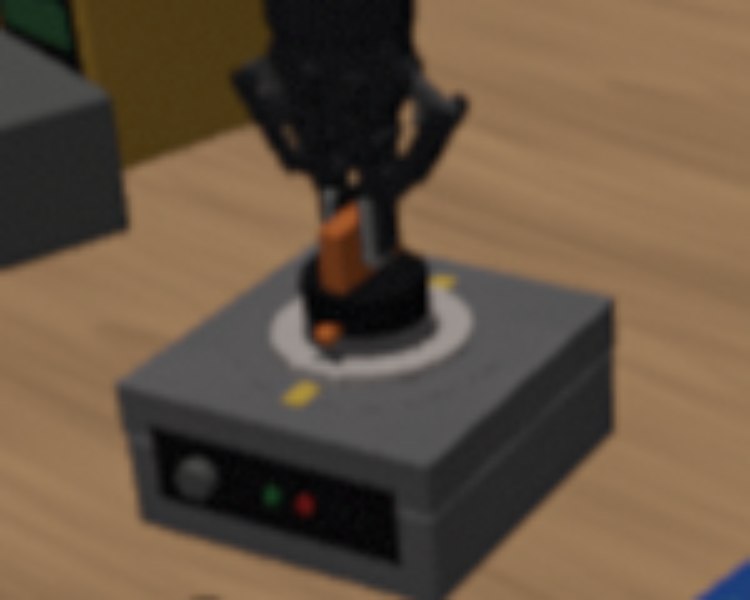

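The lug at (281,181) heads into the slot at (281,165). The remaining offset is about 0.6 mm each way. Going down gently into the slots.

arm_command:
  rows:
    - {"xyz": [0.0005,-0.0005,0.003],"delta_rot": [0,0,0],"gripper": 0.005}
    - {"xyz": [0,0,0.004],"delta_rot": [0,0,0],"gripper": 0.005}
    - {"xyz": [0,0,0.003],"delta_rot": [0,0,0],"gripper": 0.005}
    - {"xyz": [0,0,0.002],"delta_rot": [0,0,0],"gripper": 0.005}
    - {"xyz": [0,0,0.001],"delta_rot": [0,0,0],"gripper": 0.005}
    - {"xyz": [0,0,0],"delta_rot": [0,0,0],"gripper": 0.005}
    - {"xyz": [0,0,0],"delta_rot": [0,0,0],"gripper": 0.005}

```text
time: 11.25
tool_pos: [0.5266, -0.1371, 0.1273]
tcp_rot: [1.988, 2.432, 0.0]
wrist_force: [-0.8, 0.0, -1.5]
width: 0.154
```

```bash
cat > s.py <<'E'
from h import *
from workcell import bot
st(bot)
E
python3 s.py
```

```text
t 11.25 pos [ 0.5266 -0.1371  0.1273] yaw 101.47 z [ 1.e-04 -0.e+00 -1.e+00] F [-0.85  0.04 -1.49] T [ 0.   -0.06  0.06] w 0.154 q [-0.3   0.11  1.99  0.    1.04 -2.07]
```

The underside is about 4 mm below the rim top with no contact force, so the lugs are in the slots. Continuing onto the plate.

arm_command:
  rows:
    - {"xyz": [0,0,0.002],"delta_rot": [0,0,0],"gripper": 0.005}
    - {"xyz": [0,0,0.002],"delta_rot": [0,0,0],"gripper": 0.005}
    - {"xyz": [0,0,0.001],"delta_rot": [0,0,0],"gripper": 0.005}
    - {"xyz": [0,0,0],"delta_rot": [0,0,0],"gripper": 0.005}
    - {"xyz": [0,0,0],"delta_rot": [0,0,0],"gripper": 0.005}

```text
time: 11.75
tool_pos: [0.5269, -0.1372, 0.1227]
tcp_rot: [1.988, 2.432, 0.001]
wrist_force: [1.5, -0.1, 1.3]
width: 0.153
```

```bash
python3 s.py;  python3 - <<'E'
from h import *
from workcell import bot,read_camera
for n in("wrist","scene"):
    d=read_camera(n);np.savez(f"/tmp/{n}7.npz",**d)
    im=d["pixels"][:,:,::-1]
    im=cv2.resize(im[100:220,140:290],None,fx=5,fy=5) if n=="scene" else cv2.resize(im[90:300,180:390],None,fx=2.5,fy=2.5)
    cv2.imwrite(f"pics/{n}7.png",im)
E
python3 m2.py /tmp/wrist7.npz 0.091;python3 s.py
```

```text
t 11.75 pos [ 0.5269 -0.1372  0.1227] yaw 101.47 z [ 8.e-04 -2.e-04 -1.e+00] F [ 1.48 -0.11  1.32] T [-0.04 -0.12  0.01] w 0.153 q [-0.3   0.11  1.99  0.    1.03 -2.07]
rim circle [ 0.52619526 -0.13700963] 0.0526603670346306 281 zmed 0.10001496255437671
yellow [ 0.46235694 -0.14973459  0.092     ] 883 dist from rim ctr 0.06509421398961475 ang -168.72692169238772
bar ((0.526764452457428, -0.13690690696239471), (0.05921207368373871, 0.01365959644317627), 11.4524507522583) z 0.14953337916578482
lug z 0.09760884840102066 [ 0.49126979 -0.14138004  0.097     ] u 280 288 v 176 189
t 11.85 pos [ 0.527  -0.1372  0.1227] yaw 101.47 z [ 1.e-03 -3.e-04 -1.e+00] F [0.58 0.87 0.13] T [-0.1  -0.14  0.07] w 0.153 q [-0.3   0.11  1.99 -0.    1.03 -2.07]
```

View pics/wrist7.png

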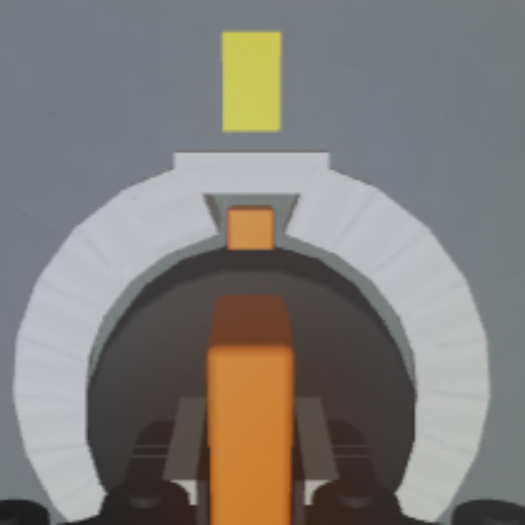

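View pics/scene7.png

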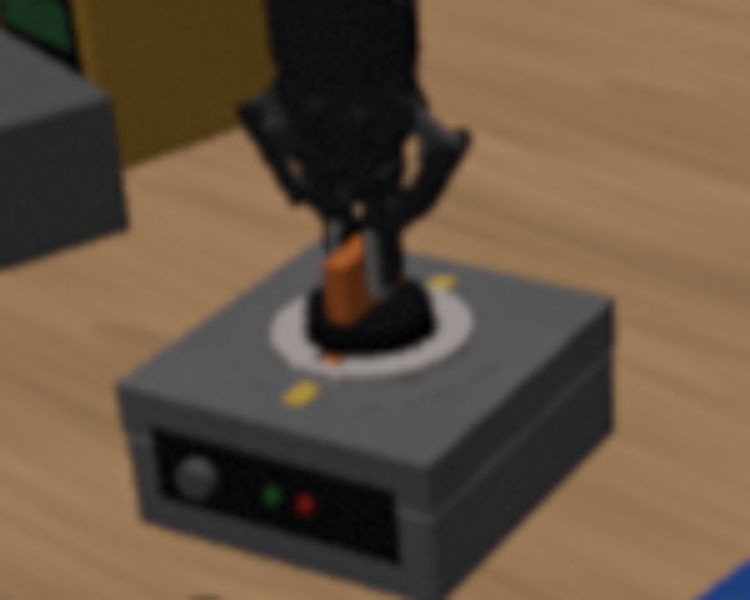

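The lug sits centred in its slot at crop (250,228), and the disc is concentric in the bore. Pressing down to about 17 mm.

arm_command:
  rows:
    - {"xyz": [0,0,0.002],"delta_rot": [0,0,0],"gripper": 0.005}
    - {"xyz": [0,0,0.002],"delta_rot": [0,0,0],"gripper": 0.005}
    - {"xyz": [0,0,0.002],"delta_rot": [0,0,0],"gripper": 0.005}
    - {"xyz": [0,0,0.001],"delta_rot": [0,0,0],"gripper": 0.005}
    - {"xyz": [0,0,0],"delta_rot": [0,0,0],"gripper": 0.005}
    - {"xyz": [0,0,0],"delta_rot": [0,0,0],"gripper": 0.005}

```text
time: 12.45
tool_pos: [0.527, -0.1372, 0.116]
tcp_rot: [1.988, 2.432, 0.001]
wrist_force: [-0.7, -0.9, 6.5]
width: 0.154
```

```bash
python3 s.py
```

```text
t 12.45 pos [ 0.527  -0.1372  0.116 ] yaw 101.47 z [ 9.e-04 -3.e-04 -1.e+00] F [-0.66 -0.87  6.47] T [0.   0.16 0.01] w 0.154 q [-0.3   0.12  2.   -0.    1.02 -2.07]
```

arm_command:
  rows:
    - {"xyz": [0,0,0.0012],"delta_rot": [0,0,0],"gripper": 0.005}
    - {"xyz": [0,0,0.0005],"delta_rot": [0,0,0],"gripper": 0.005}
    - {"xyz": [0,0,0],"delta_rot": [0,0,0],"gripper": 0.005}
    - {"xyz": [0,0,0],"delta_rot": [0,0,0],"gripper": 0.005}

```text
time: 12.85
tool_pos: [0.527, -0.1372, 0.1145]
tcp_rot: [1.988, 2.432, 0.001]
wrist_force: [-1.3, 1.1, 6.9]
width: 0.15
```

```bash
python3 s.py;python3 - <<'E'
from h import *
from workcell import bot,read_camera
d=read_camera("wrist");np.savez("/tmp/wrist8.npz",**d)
E
python3 m2.py /tmp/wrist8.npz 0.083;python3 s.py
```

```text
t 12.85 pos [ 0.527  -0.1372  0.1145] yaw 101.47 z [ 9.e-04 -3.e-04 -1.e+00] F [-1.32  1.15  6.86] T [ 0.04  0.24 -0.03] w 0.15 q [-0.3   0.12  2.    0.    1.02 -2.07]
rim circle [ 0.52610631 -0.13702242] 0.052615988681725144 286 zmed 0.10000108381013459
yellow [ 0.46238926 -0.14992887  0.092     ] 957 dist from rim ctr 0.06501106518835205 ang -168.54916067933152
bar ((0.5269170999526978, -0.13689087331295013), (0.058724839240312576, 0.013639991171658039), 11.452256202697754) z 0.14137395939469746
lug z 0.08958012695747172 [ 0.49123515 -0.14233294  0.089     ] u 276 288 v 177 188
t 12.9 pos [ 0.527  -0.1372  0.1145] yaw 101.47 z [ 9.e-04 -3.e-04 -1.e+00] F [-1.15 -0.12  7.47] T [0.04 0.23 0.01] w 0.152 q [-0.3   0.12  2.    0.    1.02 -2.07]
```

The bar and lug heights give 16.6 mm depth, and the force (about 8.4 N with weight) gives 15.5 to 16 mm. I'll press 0.5 mm more, then start the turn in small steps while watching torque.

arm_command:
  rows:
    - {"xyz": [0,0,0.0005],"delta_rot": [0,0,0],"gripper": 0.005}
    - {"xyz": [0,0,0],"delta_rot": [0,0,0.03],"gripper": 0.005}
    - {"xyz": [0,0,0],"delta_rot": [0,0,0.04],"gripper": 0.005}
    - {"xyz": [0,0,0],"delta_rot": [0,0,0.04],"gripper": 0.005}
    - {"xyz": [0,0,0],"delta_rot": [0,0,0.04],"gripper": 0.005}
    - {"xyz": [0,0,0],"delta_rot": [0,0,0],"gripper": 0.005}

```text
time: 13.5
tool_pos: [0.5275, -0.1373, 0.1143]
tcp_rot: [2.165, 2.274, 0.001]
wrist_force: [-0.3, 0.0, 7.2]
width: 0.153
```

```bash
python3 s.py
```

```text
t 13.5 pos [ 0.5275 -0.1373  0.1143] yaw 92.84 z [ 1.9e-03 -7.0e-04 -1.0e+00] F [-0.32  0.03  7.19] T [-0.02  0.13  0.07] w 0.153 q [-0.3   0.12  2.   -0.    1.02 -1.92]
```

arm_command:
  rows:
    - {"xyz": [0,0,0],"delta_rot": [0,0,0.04],"gripper": 0.005}
    - {"xyz": [0,0,0],"delta_rot": [0,0,0.05],"gripper": 0.005}
    - {"xyz": [0,0,0],"delta_rot": [0,0,0.05],"gripper": 0.005}
    - {"xyz": [0,0,0],"delta_rot": [0,0,0.05],"gripper": 0.005}
    - {"xyz": [0,0,0],"delta_rot": [0,0,0.05],"gripper": 0.005}
    - {"xyz": [0,0,0],"delta_rot": [0,0,0.05],"gripper": 0.005}
    - {"xyz": [0,0,0],"delta_rot": [0,0,0],"gripper": 0.005}
    - {"xyz": [0,0,0],"delta_rot": [0,0,0],"gripper": 0.005}

```text
time: 14.3
tool_pos: [0.5277, -0.1375, 0.1144]
tcp_rot: [2.47, 1.938, 0.002]
wrist_force: [0.5, -0.9, 7.2]
width: 0.152
```

```bash
python3 s.py
python3 - <<'E'
from h import *
from workcell import bot,read_camera
for n in("wrist","scene"):
    d=read_camera(n);np.savez(f"/tmp/{n}9.npz",**d)
    im=d["pixels"][:,:,::-1]
    im=cv2.resize(im[100:220,140:290],None,fx=5,fy=5) if n=="scene" else im
    cv2.imwrite(f"pics/{n}9.png",im)
E
python3 m2.py /tmp/wrist9.npz 0.083
```

```text
t 14.3 pos [ 0.5277 -0.1375  0.1144] yaw 76.25 z [ 2.3e-03 -9.0e-04 -1.0e+00] F [ 0.48 -0.93  7.15] T [-0.05  0.13 -0.08] w 0.152 q [-0.3   0.12  2.   -0.    1.02 -1.63]
rim circle [ 0.52617859 -0.13678731] 0.052707385543912015 291 zmed 0.09999417776342043
yellow [ 0.46010368 -0.15051948  0.092     ] 937 dist from rim ctr 0.06748678591090838 ang -168.25950224766564
bar ((0.5274736285209656, -0.13689686357975006), (0.013619286008179188, 0.05868290364742279), 76.21489715576172) z 0.14121374837127645
lug z 0.08916311637703433 [ 0.494802   -0.12625342  0.089     ] u 281 288 v 185 188
```

View pics/wrist9.png

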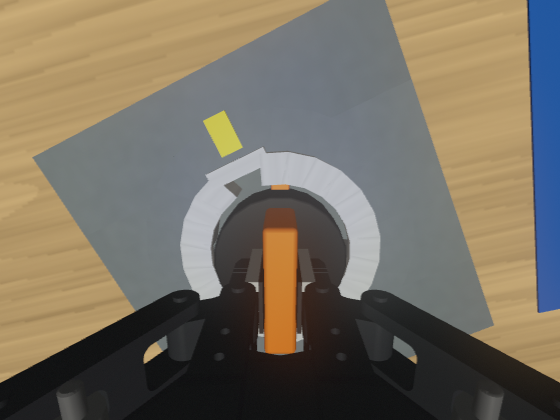

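The cap is turned 0.44 rad and held 16.7 mm deep, with the lug under the rim beside the slot. I'll ease up until the lip takes the spring load.

arm_command:
  rows:
    - {"xyz": [0,0,-0.001],"delta_rot": [0,0,0.05],"gripper": 0.005}
    - {"xyz": [0,0,-0.001],"delta_rot": [0,0,0.05],"gripper": 0.005}
    - {"xyz": [0,0,0],"delta_rot": [0,0,0],"gripper": 0.005}
    - {"xyz": [0,0,0],"delta_rot": [0,0,0],"gripper": 0.005}

```text
time: 14.8
tool_pos: [0.5275, -0.1374, 0.116]
tcp_rot: [2.563, 1.814, 0.002]
wrist_force: [0.3, -0.2, 6.5]
width: 0.152
```

```bash
python3 s.py
```

```text
t 14.8 pos [ 0.5275 -0.1374  0.116 ] yaw 70.58 z [ 1.9e-03 -7.0e-04 -1.0e+00] F [ 0.26 -0.17  6.51] T [-0.11 -0.06 -0.07] w 0.152 q [-0.3   0.12  2.   -0.    1.02 -1.53]
```

arm_command:
  rows:
    - {"xyz": [0,0,-0.0005],"delta_rot": [0,0,0],"gripper": 0.005}
    - {"xyz": [0,0,-0.0005],"delta_rot": [0,0,0],"gripper": 0.005}
    - {"xyz": [0,0,0],"delta_rot": [0,0,0],"gripper": 0.005}
    - {"xyz": [0,0,0],"delta_rot": [0,0,0],"gripper": 0.005}

```text
time: 15.2
tool_pos: [0.5275, -0.1374, 0.1161]
tcp_rot: [2.563, 1.813, 0.002]
wrist_force: [5.7, -2.0, 0.2]
width: 0.153
```

```bash
python3 s.py
```

```text
t 15.2 pos [ 0.5275 -0.1374  0.1161] yaw 70.55 z [ 1.9e-03 -7.0e-04 -1.0e+00] F [ 5.69 -2.04  0.16] T [-0.28 -0.75 -0.  ] w 0.153 q [-0.3   0.12  2.   -0.    1.02 -1.53]
```

The lip is carrying most of the load (Fz dropped from 6.5 to 0.2) at TCP z 0.1161. I'll turn on and watch force and torque.

arm_command:
  rows:
    - {"xyz": [0,0,0.0003],"delta_rot": [0,0,0.04],"gripper": 0.005}
    - {"xyz": [0,0,0],"delta_rot": [0,0,0.04],"gripper": 0.005}
    - {"xyz": [0,0,0],"delta_rot": [0,0,0.04],"gripper": 0.005}
    - {"xyz": [0,0,0],"delta_rot": [0,0,0.04],"gripper": 0.005}
    - {"xyz": [0,0,0],"delta_rot": [0,0,0],"gripper": 0.005}

```text
time: 15.7
tool_pos: [0.5265, -0.137, 0.1161]
tcp_rot: [-2.701, -1.603, 0.0]
wrist_force: [-0.5, 0.1, 5.7]
width: 0.149
```

```bash
python3 s.py
```

```text
t 15.7 pos [ 0.5265 -0.137   0.1161] yaw 61.38 z [-3.e-04  1.e-04 -1.e+00] F [-0.5   0.09  5.68] T [-0.1  -0.13 -0.06] w 0.149 q [-0.3   0.12  2.    0.    1.02 -1.37]
```

arm_command:
  rows:
    - {"xyz": [0,0,-0.0005],"delta_rot": [0,0,0.04],"gripper": 0.005}
    - {"xyz": [0,0,0],"delta_rot": [0,0,0.04],"gripper": 0.005}
    - {"xyz": [0,0,0],"delta_rot": [0,0,0.04],"gripper": 0.005}
    - {"xyz": [0,0,0],"delta_rot": [0,0,0.04],"gripper": 0.005}
    - {"xyz": [0,0,0],"delta_rot": [0,0,0],"gripper": 0.005}

```text
time: 16.2
tool_pos: [0.526, -0.1368, 0.116]
tcp_rot: [-2.82, -1.383, 0.001]
wrist_force: [-0.3, 0.1, 3.0]
width: 0.153
```

```bash
python3 s.py
```

```text
t 16.2 pos [ 0.526  -0.1368  0.116 ] yaw 52.25 z [-1.3e-03  4.0e-04 -1.0e+00] F [-0.33  0.14  3.  ] T [-0.12 -0.09 -0.04] w 0.153 q [-0.3   0.12  2.    0.    1.02 -1.21]
```

arm_command:
  rows:
    - {"xyz": [0,0,-0.0005],"delta_rot": [0,0,0.04],"gripper": 0.005}
    - {"xyz": [0,0,0],"delta_rot": [0,0,0.03],"gripper": 0.005}
    - {"xyz": [0,0,0],"delta_rot": [0,0,0.03],"gripper": 0.005}
    - {"xyz": [0,0,0],"delta_rot": [0,0,0],"gripper": 0.005}

```text
time: 16.6
tool_pos: [0.5258, -0.1368, 0.1161]
tcp_rot: [-2.885, -1.241, 0.002]
wrist_force: [-0.7, -0.9, 2.0]
width: 0.153
```

```bash
python3 s.py
```

```text
t 16.6 pos [ 0.5258 -0.1368  0.1161] yaw 46.55 z [-1.7e-03  6.0e-04 -1.0e+00] F [-0.67 -0.86  1.96] T [-0.14 -0.11 -0.03] w 0.153 q [-0.3   0.12  2.    0.    1.02 -1.11]
```

arm_command:
  rows:
    - {"xyz": [0,0,0],"delta_rot": [0,0,0.02],"gripper": 0.005}
    - {"xyz": [0,0,0],"delta_rot": [0,0,0.02],"gripper": 0.005}
    - {"xyz": [0,0,0],"delta_rot": [0,0,0],"gripper": 0.005}

```text
time: 16.9
tool_pos: [0.5258, -0.1367, 0.1161]
tcp_rot: [-2.91, -1.181, 0.002]
wrist_force: [0.0, 1.5, -1.1]
width: 0.149
```

```bash
python3 s.py
```

```text
t 16.9 pos [ 0.5258 -0.1367  0.1161] yaw 44.17 z [-1.8e-03  6.0e-04 -1.0e+00] F [ 0.03  1.46 -1.09] T [-0.07 -0.03  0.09] w 0.149 q [-0.3   0.12  2.    0.    1.02 -1.07]
```

The hand is now load-free at the lip, with the cap turned 57.3 deg. I'll feel for the notch in 0.04 rad steps.

arm_command:
  rows:
    - {"xyz": [0,0,0],"delta_rot": [0,0,0.02],"gripper": 0.005}
    - {"xyz": [0,0,0],"delta_rot": [0,0,0.02],"gripper": 0.005}
    - {"xyz": [0,0,0],"delta_rot": [0,0,0],"gripper": 0.005}

```text
time: 17.2
tool_pos: [0.5258, -0.1368, 0.1161]
tcp_rot: [-2.933, -1.121, 0.002]
wrist_force: [-0.9, 0.3, -3.8]
width: 0.151
```

```bash
python3 s.py
```

```text
t 17.2 pos [ 0.5258 -0.1368  0.1161] yaw 41.84 z [-1.6e-03  5.0e-04 -1.0e+00] F [-0.88  0.26 -3.78] T [-0.03  0.04  0.12] w 0.151 q [-0.3   0.12  2.    0.    1.02 -1.03]
```

arm_command:
  rows:
    - {"xyz": [0,0,0],"delta_rot": [0,0,0.02],"gripper": 0.005}
    - {"xyz": [0,0,0],"delta_rot": [0,0,0.02],"gripper": 0.005}
    - {"xyz": [0,0,0],"delta_rot": [0,0,0],"gripper": 0.005}

```text
time: 17.5
tool_pos: [0.526, -0.1368, 0.1161]
tcp_rot: [-2.956, -1.063, 0.002]
wrist_force: [-1.8, 0.4, -4.7]
width: 0.152
```

```bash
python3 s.py
```

```text
t 17.5 pos [ 0.526  -0.1368  0.1161] yaw 39.55 z [-1.3e-03  4.0e-04 -1.0e+00] F [-1.85  0.44 -4.67] T [-0.04  0.08  0.2 ] w 0.152 q [-0.3   0.12  2.   -0.    1.02 -0.99]
```

arm_command:
  rows:
    - {"xyz": [0,0,0.0004],"delta_rot": [0,0,0.02],"gripper": 0.005}
    - {"xyz": [0,0,0],"delta_rot": [0,0,0.02],"gripper": 0.005}
    - {"xyz": [0,0,0],"delta_rot": [0,0,0],"gripper": 0.005}

```text
time: 17.8
tool_pos: [0.5262, -0.1369, 0.1161]
tcp_rot: [-2.977, -1.003, 0.001]
wrist_force: [-0.9, 0.1, -4.4]
width: 0.151
```

```bash
python3 s.py
```

```text
t 17.8 pos [ 0.5262 -0.1369  0.1161] yaw 37.25 z [-8.e-04  3.e-04 -1.e+00] F [-0.86  0.15 -4.44] T [0.01 0.31 0.14] w 0.151 q [-0.3   0.12  2.   -0.    1.02 -0.95]
```

arm_command:
  rows:
    - {"xyz": [0,0,0],"delta_rot": [0,0,0.02],"gripper": 0.005}
    - {"xyz": [0,0,0],"delta_rot": [0,0,0.02],"gripper": 0.005}
    - {"xyz": [0,0,0],"delta_rot": [0,0,0],"gripper": 0.005}

```text
time: 18.1
tool_pos: [0.5264, -0.137, 0.1162]
tcp_rot: [-2.996, -0.943, 0.001]
wrist_force: [-1.8, 1.0, -4.5]
width: 0.154
```

```bash
python3 s.py
```

```text
t 18.1 pos [ 0.5264 -0.137   0.1162] yaw 34.96 z [-4.e-04  2.e-04 -1.e+00] F [-1.81  1.03 -4.55] T [0.04 0.3  0.16] w 0.154 q [-0.3   0.12  2.    0.    1.02 -0.91]
```

Turned 66.5 deg and still under the lip. Continuing.

arm_command:
  rows:
    - {"xyz": [0,0,0.0003],"delta_rot": [0,0,0.02],"gripper": 0.005}
    - {"xyz": [0,0,0],"delta_rot": [0,0,0.02],"gripper": 0.005}
    - {"xyz": [0,0,0],"delta_rot": [0,0,0],"gripper": 0.005}

```text
time: 18.4
tool_pos: [0.5267, -0.137, 0.1162]
tcp_rot: [3.015, 0.883, 0.0]
wrist_force: [-1.7, 0.2, -3.1]
width: 0.151
```

```bash
python3 s.py
```

```text
t 18.4 pos [ 0.5267 -0.137   0.1162] yaw 32.66 z [ 2.e-04 -0.e+00 -1.e+00] F [-1.67  0.22 -3.05] T [0.08 0.37 0.1 ] w 0.151 q [-0.3   0.12  2.    0.    1.02 -0.87]
```

arm_command:
  rows:
    - {"xyz": [0,0,0],"delta_rot": [0,0,0.02],"gripper": 0.005}
    - {"xyz": [0,0,0],"delta_rot": [0,0,0.02],"gripper": 0.005}
    - {"xyz": [0,0,0],"delta_rot": [0,0,0],"gripper": 0.005}

```text
time: 18.7
tool_pos: [0.5268, -0.1371, 0.1162]
tcp_rot: [3.032, 0.823, 0.001]
wrist_force: [-1.3, 0.2, -3.7]
width: 0.151
```

```bash
python3 s.py
```

```text
t 18.7 pos [ 0.5268 -0.1371  0.1162] yaw 30.36 z [ 6.e-04 -1.e-04 -1.e+00] F [-1.25  0.19 -3.71] T [0.05 0.22 0.06] w 0.151 q [-0.3   0.12  2.    0.    1.02 -0.83]
```

arm_command:
  rows:
    - {"xyz": [0,0,0],"delta_rot": [0,0,0.02],"gripper": 0.005}
    - {"xyz": [0,0,0],"delta_rot": [0,0,0.02],"gripper": 0.005}
    - {"xyz": [0,0,0],"delta_rot": [0,0,0],"gripper": 0.005}

```text
time: 19.0
tool_pos: [0.527, -0.1371, 0.1164]
tcp_rot: [3.047, 0.762, 0.001]
wrist_force: [0.4, 0.5, -2.2]
width: 0.149
```

```bash
python3 s.py
```

```text
t 19.0 pos [ 0.527  -0.1371  0.1164] yaw 28.07 z [ 9.e-04 -2.e-04 -1.e+00] F [ 0.35  0.5  -2.15] T [0.05 0.17 0.09] w 0.149 q [-0.3   0.12  2.    0.    1.02 -0.79]
```

arm_command:
  rows:
    - {"xyz": [0,0,0],"delta_rot": [0,0,0.02],"gripper": 0.005}
    - {"xyz": [0,0,0],"delta_rot": [0,0,0.02],"gripper": 0.005}
    - {"xyz": [0,0,0],"delta_rot": [0,0,0],"gripper": 0.005}

```text
time: 19.3
tool_pos: [0.5275, -0.137, 0.1167]
tcp_rot: [3.062, 0.701, 0.003]
wrist_force: [1.5, 1.8, -1.1]
width: 0.151
```

```bash
python3 s.py
```

```text
t 19.3 pos [ 0.5275 -0.137   0.1167] yaw 25.77 z [ 1.9e-03  1.0e-04 -1.0e+00] F [ 1.47  1.83 -1.13] T [ 0.31 -0.11  0.06] w 0.151 q [-0.3   0.12  2.    0.    1.02 -0.75]
```

z is creeping up (0.1162 to 0.1167) and the load is changing, so the notch edge is probably close.

arm_command:
  rows:
    - {"xyz": [0,0,0],"delta_rot": [0,0,0.02],"gripper": 0.005}
    - {"xyz": [0,0,0],"delta_rot": [0,0,0],"gripper": 0.005}

```text
time: 19.5
tool_pos: [0.5276, -0.1372, 0.1173]
tcp_rot: [3.069, 0.67, 0.003]
wrist_force: [0.4, 1.2, 4.6]
width: 0.152
```

```bash
python3 s.py
```

```text
t 19.5 pos [ 0.5276 -0.1372  0.1173] yaw 24.63 z [ 2.e-03 -3.e-04 -1.e+00] F [0.37 1.18 4.57] T [ 0.33  0.09 -0.13] w 0.152 q [-0.3   0.12  2.    0.    1.02 -0.73]
```

arm_command:
  rows:
    - {"xyz": [0,0,0],"delta_rot": [0,0,0.02],"gripper": 0.005}
    - {"xyz": [0,0,0],"delta_rot": [0,0,0],"gripper": 0.005}

```text
time: 19.7
tool_pos: [0.5275, -0.1374, 0.1174]
tcp_rot: [3.075, 0.639, 0.003]
wrist_force: [0.2, 1.6, 5.7]
width: 0.153
```

```bash
python3 s.py
```

```text
t 19.7 pos [ 0.5275 -0.1374  0.1174] yaw 23.48 z [ 2.1e-03 -8.0e-04 -1.0e+00] F [0.25 1.55 5.69] T [ 0.23  0.08 -0.01] w 0.153 q [-0.3   0.12  2.   -0.    1.02 -0.71]
```

The spring load came onto the hand (Fz -1.1 to +5.7) and the cap rose 1.2 mm at about 78 deg: that is the notch. A slight nudge to centre it, then let it rise.

arm_command:
  rows:
    - {"xyz": [0,0,-0.001],"delta_rot": [0,0,0.02],"gripper": 0.005}
    - {"xyz": [0,0,-0.001],"delta_rot": [0,0,0],"gripper": 0.005}
    - {"xyz": [0,0,0],"delta_rot": [0,0,0],"gripper": 0.005}
    - {"xyz": [0,0,0],"delta_rot": [0,0,0],"gripper": 0.005}

```text
time: 20.1
tool_pos: [0.5274, -0.1375, 0.1186]
tcp_rot: [3.081, 0.61, 0.003]
wrist_force: [0.7, -0.3, 4.4]
width: 0.153
```

```bash
python3 s.py
```

```text
t 20.1 pos [ 0.5274 -0.1375  0.1186] yaw 22.39 z [ 1.9e-03 -8.0e-04 -1.0e+00] F [ 0.74 -0.34  4.44] T [-0.09 -0.38 -0.07] w 0.153 q [-0.3   0.12  2.   -0.    1.03 -0.69]
```

arm_command:
  rows:
    - {"xyz": [0,0,-0.0005],"delta_rot": [0,0,0],"gripper": 0.005}
    - {"xyz": [0,0,-0.0005],"delta_rot": [0,0,0],"gripper": 0.005}
    - {"xyz": [0,0,0],"delta_rot": [0,0,0],"gripper": 0.005}
    - {"xyz": [0,0,0],"delta_rot": [0,0,0],"gripper": 0.005}

```text
time: 20.5
tool_pos: [0.5268, -0.1372, 0.1192]
tcp_rot: [3.081, 0.61, 0.001]
wrist_force: [2.8, -0.8, 3.3]
width: 0.154
```

```bash
python3 s.py
```

```text
t 20.5 pos [ 0.5268 -0.1372  0.1192] yaw 22.41 z [ 5.e-04 -4.e-04 -1.e+00] F [ 2.76 -0.81  3.34] T [-0.3  -0.55 -0.  ] w 0.154 q [-0.3   0.12  2.   -0.    1.03 -0.69]
```

arm_command:
  rows:
    - {"xyz": [0,0,-0.0005],"delta_rot": [0,0,0],"gripper": 0.005}
    - {"xyz": [0,0,-0.0005],"delta_rot": [0,0,0],"gripper": 0.005}
    - {"xyz": [0,0,0],"delta_rot": [0,0,0],"gripper": 0.005}
    - {"xyz": [0,0,0],"delta_rot": [0,0,0],"gripper": 0.005}

```text
time: 20.9
tool_pos: [0.5264, -0.137, 0.12]
tcp_rot: [-3.082, -0.61, 0.0]
wrist_force: [3.3, -1.7, 2.7]
width: 0.148
```

```bash
python3 s.py
python3 - <<'E'
from h import *
from workcell import bot,read_camera
for n in("wrist",):
    d=read_camera(n);np.savez(f"/tmp/{n}10.npz",**d)
    cv2.imwrite(f"pics/{n}10.png",d["pixels"][:,:,::-1])
E
python3 m2.py /tmp/wrist10.npz 0.088;python3 s.py
```

```text
t 20.9 pos [ 0.5264 -0.137   0.12  ] yaw 22.4 z [-3.e-04  0.e+00 -1.e+00] F [ 3.34 -1.66  2.71] T [-0.29 -0.44 -0.01] w 0.148 q [-0.3   0.12  2.   -0.    1.03 -0.69]
rim circle [ 0.52701554 -0.13790438] 0.05403888611428652 289 zmed 0.09996030216075734
yellow [ 0.5227987  -0.13783667  0.092     ] 1398 dist from rim ctr 0.004217376211492891 ang 179.08017483023787
bar ((0.526856005191803, -0.13632237911224365), (0.013682549819350243, 0.05881967395544052), 22.391002655029297) z 0.1467287143916488
lug z 0.09502226278225412 [ 0.5131875  -0.10508398  0.094     ] u 272 286 v 185 189
t 20.95 pos [ 0.5264 -0.137   0.12  ] yaw 22.41 z [-3.e-04 -0.e+00 -1.e+00] F [ 2.28 -1.36  3.54] T [-0.35 -0.47  0.  ] w 0.151 q [-0.3   0.12  2.   -0.    1.03 -0.69]
```

View pics/wrist10.png

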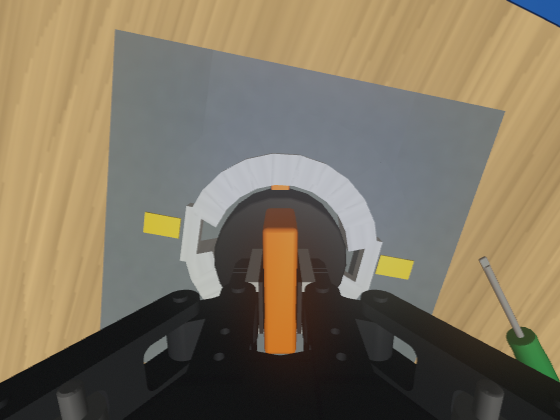

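The bar and lug heights put the underside about 11.2 mm below the rim, which is the locked height. The lug at (280,187) is about 79 deg from the slots. Releasing.

arm_command:
  rows:
    - {"xyz": [0,0,0],"delta_rot": [0,0,0],"gripper": 0.02}
    - {"xyz": [0,0,0],"delta_rot": [0,0,0],"gripper": 0.03}
    - {"xyz": [0,0,0],"delta_rot": [0,0,0],"gripper": 0.04}
    - {"xyz": [0,0,0],"delta_rot": [0,0,0],"gripper": 0.04}
    - {"xyz": [0,0,0],"delta_rot": [0,0,0],"gripper": 0.04}

```text
time: 21.45
tool_pos: [0.5262, -0.1369, 0.1197]
tcp_rot: [-3.081, -0.61, 0.001]
wrist_force: [0.2, -0.5, -0.2]
width: 0.467
```

```bash
python3 s.py
python3 - <<'E'
from h import *
from workcell import bot,read_camera
for n in("wrist",):
    d=read_camera(n);np.savez(f"/tmp/{n}11.npz",**d)
    cv2.imwrite(f"pics/{n}11.png",d["pixels"][:,:,::-1])
E
python3 m2.py /tmp/wrist11.npz 0.088
```

```text
t 21.45 pos [ 0.5262 -0.1369  0.1197] yaw 22.4 z [-9.e-04  3.e-04 -1.e+00] F [ 0.21 -0.47 -0.19] T [ 0.03 -0.02 -0.  ] w 0.467 q [-0.3   0.12  2.    0.    1.03 -0.69]
rim circle [ 0.52705379 -0.13790446] 0.05405206020289794 291 zmed 0.09996364755090112
yellow [ 0.52325275 -0.13774582  0.092     ] 1403 dist from rim ctr 0.0038043520271930555 ang 177.61007194649136
bar ((0.5267137289047241, -0.13621430099010468), (0.013779871165752411, 0.05923467501997948), 22.862695693969727) z 0.14678747372429116
lug z 0.09486867753674229 [ 0.51269233 -0.10509887  0.094     ] u 272 285 v 186 189
```

View pics/wrist11.png

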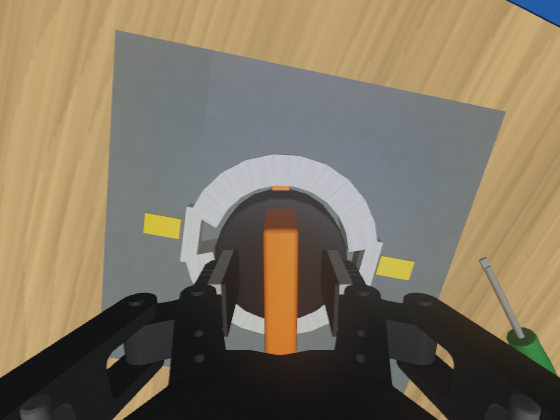

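The cap stays at 11.2 mm after release and the pads are clear on both sides. Retreating straight up.

arm_command:
  rows:
    - {"xyz": [0,0,-0.005],"delta_rot": [0,0,0],"gripper": 0.04}
    - {"xyz": [0,0,-0.015],"delta_rot": [0,0,0],"gripper": 0.04}
    - {"xyz": [0,0,-0.03],"delta_rot": [0,0,0],"gripper": 0.04}
    - {"xyz": [0,0,-0.03],"delta_rot": [0,0,0],"gripper": 0.04}
    - {"xyz": [0,0,-0.02],"delta_rot": [0,0,0],"gripper": 0.04}
    - {"xyz": [0,0,0],"delta_rot": [0,0,0],"gripper": 0.04}
    - {"xyz": [0,0,0],"delta_rot": [0,0,0],"gripper": 0.04}
    - {"xyz": [0,0,0],"delta_rot": [0,0,0],"gripper": 0.04}
    - {"xyz": [0,0,0],"delta_rot": [0,0,0],"gripper": 0.04}

```text
time: 22.4
tool_pos: [0.5256, -0.1367, 0.2185]
tcp_rot: [-3.08, -0.61, 0.004]
wrist_force: [-0.4, 0.1, -0.1]
width: 0.469
```

```bash
python3 s.py
python3 - <<'E'
from h import *
from workcell import bot,read_camera
for n in("wrist","scene"):
    d=read_camera(n);np.savez(f"/tmp/{n}12.npz",**d)
    cv2.imwrite(f"pics/{n}12.png",d["pixels"][:,:,::-1])
E
python3 m2.py /tmp/wrist12.npz 0.088;python3 s.py
```

```text
t 22.4 pos [ 0.5256 -0.1367  0.2185] yaw 22.4 z [-2.7e-03  8.0e-04 -1.0e+00] F [-0.38  0.07 -0.14] T [0.04 0.04 0.01] w 0.469 q [-0.3   0.03  1.9  -0.    1.22 -0.69]
rim circle [ 0.52691489 -0.13673196] 0.05302916546767999 257 zmed 0.09998282869163826
yellow [ 0.52471518 -0.13728067  0.092     ] 598 dist from rim ctr 0.0022671132864943134 ang -165.99369952006975
bar ((0.5270960330963135, -0.13678915798664093), (0.01316224504262209, 0.05676783248782158), 22.443758010864258) z 0.14687138986771803
lug z 0.09478283462995468 [ 0.51279724 -0.10523487  0.094     ] u 278 281 v 166 168
t 22.5 pos [ 0.5258 -0.1368  0.2188] yaw 22.4 z [-2.2e-03  7.0e-04 -1.0e+00] F [0.22 0.6  0.03] T [ 0.06  0.03 -0.04] w 0.471 q [-0.3   0.03  1.9   0.    1.22 -0.69]
```

View pics/wrist12.png

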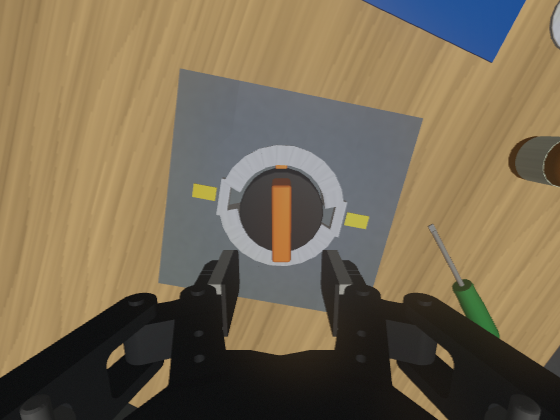

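View pics/scene12.png

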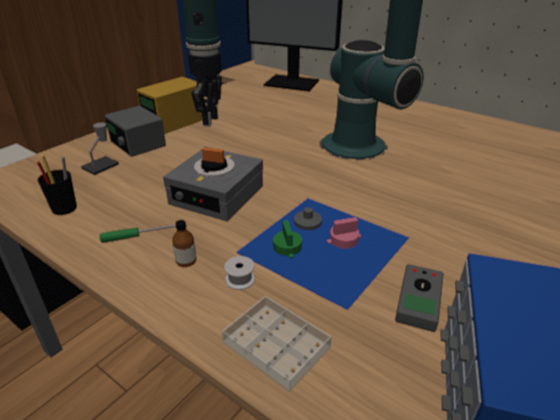

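The wrist view shows the cap centred in the port (bar centre within 0.2 mm of the rim centre). Its bar is about 79 deg from the yellow strips at (204,192) and (357,221). The scene view shows every bystander where it was at the start. Handing in.

```bash
python3 -c "
from workcell import bot
print(bot.finish_job())"
```

```text
the job is handed in; nothing more can be done
None
```

The cap is in the port and locked in its detent. I handed the job in at about 22.5 s of the 61 s allowed; no verdict is reported.

**What I did:** I gripped the black cap by its orange bar and lowered it through the slots with no contact force. I pressed it about 17 mm deep, turned it clockwise under the lip, and eased up until the lip took the load. I then turned on in small steps. At about 78° the spring load came onto the hand (Fz from −1 to +6 N) and the cap began to rise. I let it rise the rest of the way, released it and backed straight up.

**Last checks:**
- **Height:** the bar and lug put the cap's underside about 11.2 mm below the rim top, and it stayed there after release.
- **Position and angle:** the bar centre is within 0.2 mm of the rim centre. The bar is about 79° (1.38 rad) from the slots.
- **Release:** the gripper is clear above, with wrist force near zero.
- **Bystanders:** they look unmoved in the scene view, though I did not measure them.

**What failed or disagreed:**
- My first four move calls were refused because rows need all their fields. Nothing moved.
- My first disc-circle fit on the cap gave nonsense, so I used the bar and lug instead.
- The cameras' estimates of the cap and port positions differed by 1 to 4 mm, so I lined up the cap and port in the wrist view alone.
- Force and camera depth estimates differed by about 1 mm while pressing.
- Turning under the lip, the hand briefly pulled up with up to about 5 N. By my estimate that was under 20 N between cap and unit.

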